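# Load the drying carousel with handlebar risers and set the heat

## Task

Take the finished riser off the drying carousel and stand it in the grey tray, and stand every riser waiting on the bench upright on a rubber pad of its own, wholly on the pad; the guard leaves only the front pad free, so turn the table by its top handle to the next click as needed, and finish with an empty pad in front and all the loaded risers under the guard. Only when all that is done, turn the heat dial so that its pointer stands at the long mark. Leave the wrench, screwdriver, oil bottle and jar where they are.

Things in the scene. Friction and masses are not known exactly. Their poses are not given: they have to be found in the camera images.
- riser1: Aluminium handlebar riser, standing: round foot 60 mm across, 10 mm thick, then a plain column 36 mm across to the flat top at 56 mm; 0.17 to 0.31 kg. Origin: centre of its underside, z up the column. Waiting to be dried, on the open bench at the right. None at the start if absent (two or three of the three are there).
- riser2: Aluminium handlebar riser, standing: round foot 60 mm across, 10 mm thick, then a plain column 36 mm across to the flat top at 56 mm; 0.17 to 0.31 kg. Origin: centre of its underside, z up the column. Waiting to be dried, on the open bench at the right. None at the start if absent (two or three of the three are there).
- riser3: Aluminium handlebar riser, standing: round foot 60 mm across, 10 mm thick, then a plain column 36 mm across to the flat top at 56 mm; 0.17 to 0.31 kg. Origin: centre of its underside, z up the column. Waiting to be dried, on the open bench at the right. None at the start if absent (two or three of the three are there).
- done1: Aluminium handlebar riser, standing: round foot 60 mm across, 10 mm thick, then a plain column 36 mm across to the flat top at 56 mm; 0.17 to 0.31 kg. Origin: centre of its underside, z up the column. The finished riser if it starts on the front pad. Exactly one of done1 and done2 is there; the other is None.
- done2: Aluminium handlebar riser, standing: round foot 60 mm across, 10 mm thick, then a plain column 36 mm across to the flat top at 56 mm; 0.17 to 0.31 kg. Origin: centre of its underside, z up the column. The finished riser if it starts on the right pad (-y side), under the guard. Exactly one of done1 and done2 is there; the other is None.
- carousel: Fixed drying carousel; origin on the bench on the turntable's axis, -x is its open front. Aluminium turntable 300 mm across, top at z = 32 mm, with a grey hub 100 mm across and 16 mm high. A guard of 9 mm wires spans x = -30 to 165, y = -190 to 190 mm at 116 to 126 mm above the bench, on posts at x = -25 and 160, y = +-185 mm; risers pass under. Only the front pad is clear of it.
- turntable (a joint): Angle of the turntable, rad, 0 at the start, growing anticlockwise from above; turns either way (stops at -12 and 12). It clicks to rest at each multiple of pi/2, with one pad exactly in front. Turning takes up to 0.25 N m; let go over pi/4 past a click it runs on to the next, else it springs back, and settles in about 1.5 s.
- handle (a point): Grip point of the black bar handle on the table's spindle, above the guard: bar 52 mm long, 14 mm thick, upright sides from z = 147 to 189 mm; the point is on the turning axis at z = 170 mm. Its x axis runs along the bar. It turns with the table.
- pad0 (a point): Centre of a black rubber pad (90 mm across, flush with the turntable's top face, z = 32 mm), 100 mm from the turning axis; moves with the table. Four pads a quarter turn apart, pad0 in front at the start. The surface grips well: risers stay put when the table is turned steadily (about 1 rad/s).
- pad1 (a point): Centre of a black rubber pad (90 mm across, flush with the turntable's top face, z = 32 mm), 100 mm from the turning axis; moves with the table. Four pads a quarter turn apart, pad0 in front at the start. The surface grips well: risers stay put when the table is turned steadily (about 1 rad/s).
- pad2 (a point): Centre of a black rubber pad (90 mm across, flush with the turntable's top face, z = 32 mm), 100 mm from the turning axis; moves with the table. Four pads a quarter turn apart, pad0 in front at the start. The surface grips well: risers stay put when the table is turned steadily (about 1 rad/s).
- pad3 (a point): Centre of a black rubber pad (90 mm across, flush with the turntable's top face, z = 32 mm), 100 mm from the turning axis; moves with the table. Four pads a quarter turn apart, pad0 in front at the start. The surface grips well: risers stay put when the table is turned steadily (about 1 rad/s).
- load_spot (a point): Fixed point 100 mm in front of the turning axis at z = 32 mm: where the front pad's centre stands. It does not move with the table.
- tray: Fixed grey plastic tray, 180 mm (its x) by 160 mm (its y), 35 mm high, walls 4 mm and a floor about 4 to 5 mm thick; origin at the centre of its underside.
- control_box: Fixed grey heat control box, 110 by 120 mm and 45 mm high, with the dial on its top; origin at the centre of its underside, +x is away from the robot.
- dial (a joint): Angle of the heat dial, rad, growing clockwise seen from above, 0 to 4.2; stays where left (friction 0.04 N m). The white pointer is at the long mark at 2.1; short marks stand every 0.42 rad. Starts at 0.5 to 1.3.
- dial_grip (a point): Grip point on the dial's axis at z = 70 mm: black bar grip 56 mm long, 14 mm thick, from z = 52 to 82 mm, on a skirt 62 mm across (top at 54 mm). The bar lies along the pointer.
- pointer_tip (a point): Outer end of the white pointer line on top of the dial's bar, 29 mm from the axis.
- long_mark (a point): Middle of the long white mark on top of the control box, 44.5 mm from the dial's axis, z = 45 mm; the other marks are much shorter.
- wrench: Steel open wrench lying on the bench, a bystander: leave alone. Origin at the middle, underside.
- screwdriver: Screwdriver lying on the bench, a bystander: leave alone.
- oil: White oil bottle, 70 mm across, 170 mm tall, a bystander: leave alone.
- wax: Grey jar, 80 mm across, 60 mm tall, a bystander: leave alone.
Not all that is in view belongs to the job. Leave any purple or turquoise look-alike of the riser1 alone.

How it is judged:
On the way, in this order (a step that is already met when the one before it is completed fails the run):
1. finished riser in the tray, every waiting riser on its own pad under the guard, front pad empty, table at rest ((horizontal distance between riser1 and pad0 below 0.015 m or horizontal distance between riser1 and pad1 below 0.015 m or horizontal distance between riser1 and pad2 below 0.015 m or horizontal distance between riser1 and pad3 below 0.015 m) and z of riser1 in the frame of pad0 between -0.006 and 0.006 m and angle between each of riser1, riser2, riser3, done1, done2's own z axis and vertical below 0.15 rad and horizontal distance between each of riser1, riser2, riser3 and load_spot above 0.1 m and (horizontal distance between riser2 and pad0 below 0.015 m or horizontal distance between riser2 and pad1 below 0.015 m or horizontal distance between riser2 and pad2 below 0.015 m or horizontal distance between riser2 and pad3 below 0.015 m) and z of riser2 in the frame of pad0 between -0.006 and 0.006 m and (horizontal distance between riser3 and pad0 below 0.015 m or horizontal distance between riser3 and pad1 below 0.015 m or horizontal distance between riser3 and pad2 below 0.015 m or horizontal distance between riser3 and pad3 below 0.015 m) and z of riser3 in the frame of pad0 between -0.006 and 0.006 m and x of done1 in the frame of tray between -0.07 and 0.07 m and y of done1 in the frame of tray between -0.06 and 0.06 m and z of each of done1, done2 in the frame of tray below 0.012 m and x of done2 in the frame of tray between -0.07 and 0.07 m and y of done2 in the frame of tray between -0.06 and 0.06 m and velocity of joint turntable between -0.05 and 0.05 rad/s), for 0.2 s.
2. after that, the dial's pointer is turned to the long mark (value of joint dial between 1.98 and 2.22 rad), for 0.2 s.
At the end, for the whole second after the job is handed in: Waiting risers upright within 15 mm of the centre of a pad each, none on the front pad (over 100 mm from the load spot); the finished riser upright on the tray floor, within 70 mm (x) and 60 mm (y) of its middle; dial within 0.12 rad of the long mark; all at rest (all of step 1 and all of step 2 and linear speed of each of riser1, riser2, riser3, done1, done2 below 0.02 m/s); the robot touches nothing.
It fails at once if a bystander is moved by more than 50 mm (distance of any of wrench, screwdriver, oil, wax from where it was at the start of the episode above 0.05 m).
Of riser1, riser2, riser3 only 2 to 3 are there at a start; the rules pass over those that are not, and their reading is None.
Of done1, done2 only 1 to 1 are there at a start; the rules pass over those that are not, and their reading is None.
At some moment in a run one of riser1, riser2, riser3, done1, done2 may be knocked a few centimetres aside while the robot is not near it.
It also fails if it takes over 210 s, if anything falls off the work surface, if the arm or the gripper's body presses on something with over 40 N, if the wrist force passes 120 N, or if a joint passes its speed limit or range.

## Robot

A 6-joint arm with a two-finger parallel gripper is mounted at the origin on the work surface. World frame = base frame: x ahead of the robot, y to its left, z up, the work surface at z = 0. Lengths are in m, angles in rad, forces in N, time in s.
With the tool pointing down it reaches from about 0.225 to 0.875 m from the base axis. Payload 3.4 kg.
Tool frame: the origin (TCP) lies on the mounting face of the last link; the fingertips stand 173 mm ahead of it and the grasp point (between the pads) lies 155 mm ahead of it; z points along the fingers, y is the line along which they close (so a half turn about z gives the same grasp; the last joint's range is limited). The gripper opens to 85 mm and grips with 20 to 120 N. Pads are 22 mm wide; open, the fingers measure 114 mm over their backs; the gripper's body (76 mm by 85 mm) begins 54 mm behind the grasp point. The pads swing forward as they close: fully open they stand 13 mm farther back than shut.
Start: joints at [-1.245, 0.276, 1.505, -0, 1.361, -0.121], TCP at [0.248, -0.519, 0.405] pointing down, gripper open.
Joint ranges: [-2.89, 2.89], [-0.75, 2.08], [0.22, 2.7], [-1.18, 4.32], [0.11, 2.71], [-2.7, 2.7]. Speed limits (rad/s): [2.57, 2.57, 3.14, 3.14, 3.14, 3.14].

## Interface

Orientations are given as a unit quaternion [w, x, y, z].
In Python, from rig import manip gives the robot as it stands.
- The arm moves only by the tool carry_out, never from a script. Its arguments are lists of equal length, an entry for each row: "linear": the shift along the world's x, y, z each as a share of 500 mm, from -1 to 1, a list of three; "angular": the turn, a rotation vector about the world's x, y, z each as a share of 0.08 rad, from -1 to 1, a list of three; "hand": the opening, from 0 (shut) to 1 (fully open). In form: {"linear": [[x, y, z], ...], "angular": [[rx, ry, rz], ...], "hand": [hand, ...]}. A call has 1 to 8 rows; each row shifts and turns the commanded pose from where the row before left it; what a row does not reach is not made up. A row lasts 1/12 s, in which the tool goes at most 41.7 mm and 7.16 degrees, less where a joint would pass 70% of its speed; a pose out of reach is approached as far as the arm can. A call with a number of a shift or a turn outside -1 to 1 is refused whole. A call with a gripper value outside its range is refused whole. The fingers move at their own pace and stop on an object; "force" is the grip in N (left out, the last holds). Time passes only in rows, so rows that do not move let the fingers close. It gives the time, the measured TCP pose, the force, the opening and the grip force at its end, in the units of the state.
- manip.get_state(): the state, without advancing time (a new reading comes with each control period).
- manip.get_image(name): name is "scene" or "side" or "wrist"; returns the picture (420x560x3 uint8, red, green, blue); there is no depth.
- manip.camera_params(name): a dict with "fx", "fy", "cx", "cy" (pixels), "view" (4x4, takes a point from world to camera coordinates); the wrist camera has in their place "hand_eye" (4x4, takes a point from camera to tool coordinates, whose origin is the TCP and whose axes are the flange's). Camera axes: x right, y down, z forward; pixel columns grow to the right and rows downward; lengths in m; the calibration is good to about 2 mm. A picture is of the moment at which its call begins: read the wrist's pose just before it. camera_params takes no time and is no camera call.
- manip.sign_off(): hands the job in; it is judged then, once.
The state is a dict: "clock": time; "qpos": joint angles; "qd": joint speeds; "effort": joint torques, N m; "position": TCP position; "ee_rot": TCP orientation; "contact_force": force on the tool from outside, world axes, zero at the start; "moment": the same for the moment, N m; "width": finger opening in m; "gripper_force": force on a finger pad.
Only numpy, scipy, OpenCV 4.12 (cv2) and the standard library are available. Lean on these libraries where they do the work, as an engineer would, in place of code of your own. Each camera call takes 0.05 s, during which the arm holds its last target. There are 200 camera calls.

## Working session

There is one attempt and no reset: what is moved stays moved. The work goes in short steps, Python scripts to look and compute and a tool call to move; the robot and the scene stay as the last step left them, time stands still between calls to the robot, and variables do not carry over. Pictures are saved under pics/ and viewed, at most 16 in all, crops included, and the job is handed in when it is done.

Besides the shell and the picture viewer there is one more tool, called after ">>>" by a JSON object that holds its "op" and its "data", one argument or row to a line. carry_out: Moves the arm, as the interface text tells. Its arguments: {"type":"object","properties":{"linear":{"type":"array"},"angular":{"type":"array"},"hand":{"type":"array"},"force":{"type":"number"}},"required":["linear","angular","hand"]}

```bash
mkdir -p pics; ls
cat > h.py <<'E'
import numpy as np, cv2
from rig import manip
def snap(n,f):
    im=manip.get_image(n); cv2.imwrite(f'pics/{f}.png',im[:,:,::-1]); return im
def cam(n):
    p=manip.camera_params(n); K=np.array([[p['fx'],0,p['cx']],[0,p['fy'],p['cy']],[0,0,1]])
    if 'view' in p: T=np.linalg.inv(np.array(p['view']))
    else:
        from scipy.spatial.transform import Rotation as R
        s=manip.get_state(); q=s['ee_rot']; W=np.eye(4); W[:3,:3]=R.from_quat([q[1],q[2],q[3],q[0]]).as_matrix(); W[:3,3]=s['position']
        T=W@np.array(p['hand_eye'])
    return K,T
def ray(K,T,uv):
    d=T[:3,:3]@np.linalg.inv(K)@np.array([uv[0],uv[1],1.]); return T[:3,3],d
def onz(K,T,uv,z):
    o,d=ray(K,T,uv); return o+d*(z-o[2])/d[2]
def proj(K,T,P):
    V=np.linalg.inv(T); c=V[:3,:3]@np.array(P)+V[:3,3]; u=K@c; return u[:2]/u[2]
def meet(a,b):
    (o1,d1),(o2,d2)=a,b; A=np.stack([d1,-d2],1); t=np.linalg.lstsq(A,o2-o1,rcond=None)[0]
    p,q=o1+d1*t[0],o2+d2*t[1]; return (p+q)/2,np.linalg.norm(p-q)
E
python3 - <<'E'
from h import *
for n in('scene','side','wrist'): 
    snap(n,n+'0'); K,T=cam(n); print(n,K[0,0],K[0,2],K[1,2],T.round(3).tolist())
s=manip.get_state(); print(s)
E
python3 -c "
import cv2,numpy as np
a=[cv2.imread(f'pics/{n}0.png') for n in('scene','side','wrist')]"
```

```text
pics
scene 477.88895804651264 279.91824644186806 209.66168613619098 [[-0.192, 0.606, -0.772, 1.763], [0.981, 0.112, -0.157, 0.231], [-0.009, -0.787, -0.616, 1.165], [0.0, 0.0, 0.0, 1.0]]
side 523.1808911091147 276.6215317897031 215.5531333330013 [[0.696, -0.424, 0.579, -0.384], [-0.718, -0.417, 0.558, -0.853], [0.005, -0.804, -0.595, 0.972], [0.0, 0.0, 0.0, 1.0]]
wrist 313.2295612816696 280.23498762150206 209.23633472276668 [[0.432, -0.859, -0.276, 0.32], [-0.902, -0.411, -0.131, -0.485], [-0.001, 0.306, -0.952, 0.373], [0.0, 0.0, 0.0, 1.0]]
{'clock': 0.15, 'qpos': array([-1.24502425e+00,  2.76434695e-01,  1.50584580e+00, -8.20616700e-06,
        1.36071213e+00, -1.21032195e-01]), 'qd': array([ 5.09689629e-04, -3.66799586e-04, -2.91080051e-03,  5.32937833e-04,
        8.96620416e-05, -2.46676351e-04]), 'effort': array([ 2.03542797e-03, -4.17143083e+01, -2.46031612e+01, -5.94376115e-05,
        7.57707196e-03,  1.13290761e-05]), 'position': array([ 0.24837439, -0.51841088,  0.40404545]), 'ee_rot': array([-6.95908172e-04,  9.75148927e-01,  2.21549273e-01, -7.55233684e-05]), 'contact_force': array([-0.32979896,  0.29078242, -0.30318392]), 'moment': array([ 0.02431952,  0.01719909, -0.00498018]), 'gripper_force': 0.0, 'width': 0.08539057579189256}
```

View pics/scene0.png

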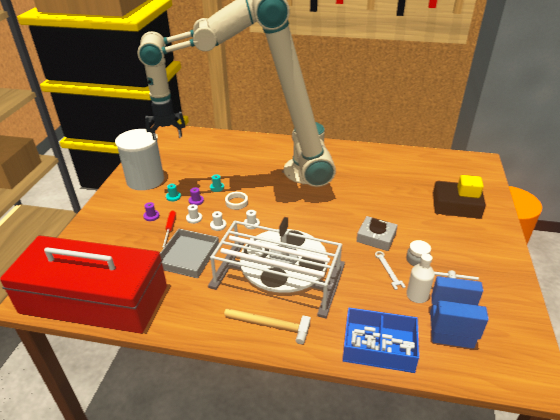

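View pics/side0.png

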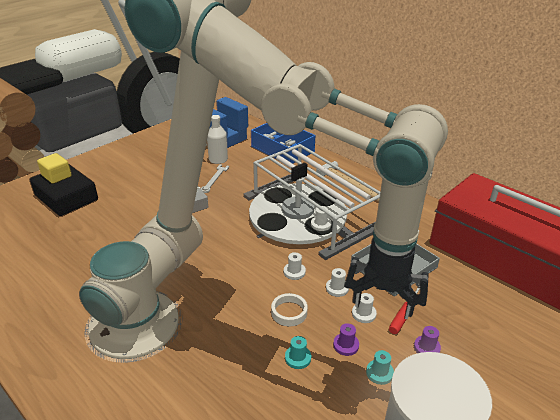

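View pics/wrist0.png

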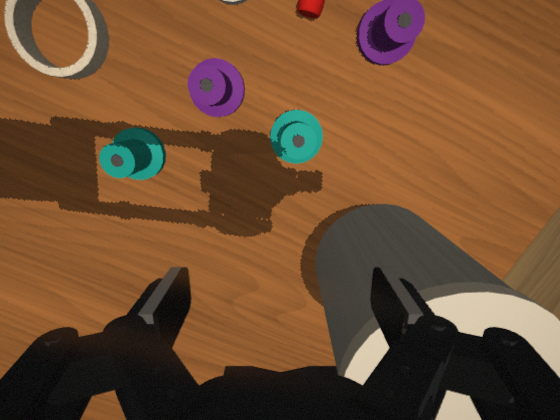

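Scene view: white risers wait at scene px (193,213), (217,219) and (251,216), which are side px (364,307), (338,281) and (294,264). The finished riser looks to be on the right pad under the guard, at side px (322,215). The purple and turquoise pieces are look-alikes to leave alone. The tray is at scene (188,253) and the dial box at (377,232). Next I'll confirm this in one crop and measure.

Run:
```python
from h import *
a=cv2.imread('pics/scene0.png')[180:310,150:410]; b=cv2.imread('pics/side0.png')[130:330,180:440]
a=cv2.resize(a,(780,390),interpolation=cv2.INTER_CUBIC)[:, :]
b=cv2.resize(b,(520,400),interpolation=cv2.INTER_CUBIC)
cv2.imwrite('pics/c1.png',cv2.resize(cv2.imread('pics/scene0.png')[180:310,150:410],(800,400),interpolation=cv2.INTER_CUBIC))
cv2.imwrite('pics/c2.png',cv2.resize(cv2.imread('pics/side0.png')[130:330,180:440],(780,600),interpolation=cv2.INTER_CUBIC))
S=cam('scene');D=cam('side')
for z in (0,.056):
  for n,C,pts in(('scene',S,[(193,213),(217,219),(251,216)]),('side',D,[(364,307),(338,281),(294,264)])):
    print(z,n,[onz(*C,p,z)[:2].round(3) for p in pts])
print(onz(*S,(284,262),.032),onz(*S,(188,253),.02),onz(*S,(378,228),.07),onz(*D,(322,215),.06))
# white blobs
for n,C in(('scene',S),('side',D)):
  im=cv2.imread(f'pics/{n}0.png'); h=cv2.cvtColor(im,cv2.COLOR_BGR2HSV); m=((h[...,1]<60)&(h[...,2]>120)).astype(np.uint8)
  N,l,st,ce=cv2.connectedComponentsWithStats(m)
  for i in range(1,N):
    if 60<st[i,4]<900: print(n,st[i].tolist(),ce[i].round(1),onz(*C,ce[i],.03)[:2].round(3))
```

```text
0 scene [array([ 0.387, -0.397]), array([ 0.406, -0.293]), array([ 0.364, -0.168])]
0 side [array([ 0.437, -0.371]), array([ 0.465, -0.264]), array([ 0.433, -0.134])]
0.056 scene [array([ 0.453, -0.367]), array([ 0.471, -0.268]), array([ 0.431, -0.149])]
0.056 side [array([ 0.39 , -0.399]), array([ 0.416, -0.298]), array([ 0.386, -0.176])]
[0.62293744 0.0118368  0.032     ] [ 0.62835084 -0.32846361  0.02      ] [0.4321838  0.31414551 0.07      ] [ 0.59820359 -0.09206039  0.06      ]
scene [208, 0, 38, 25, 251] [226.1  10.3] [-2.205 -1.01 ]
scene [142, 32, 13, 12, 89] [149.1  37.8] [-1.454 -1.366]
scene [60, 147, 36, 61, 538] [ 76.  179.7] [ 0.297 -0.942]
scene [506, 170, 22, 19, 256] [515.9 178.4] [-0.045  0.871]
scene [225, 192, 22, 14, 101] [235.6 198.2] [ 0.301 -0.245]
scene [539, 203, 16, 17, 108] [545.5 212.3] [0.175 0.938]
scene [186, 204, 16, 19, 200] [193.2 214.1] [ 0.429 -0.378]
scene [210, 211, 16, 19, 202] [217.5 221.2] [ 0.453 -0.274]
scene [358, 217, 39, 33, 653] [376.1 234.5] [0.421 0.312]
scene [45, 248, 69, 22, 373] [ 79.  255.1] [ 0.717 -0.691]
scene [375, 252, 30, 3
[... 489 characters left out ...]
29]
side [40, 124, 92, 35, 843] [ 90.7 142.8] [0.374 0.837]
side [195, 164, 34, 37, 265] [208.6 183.8] [0.501 0.311]
side [494, 185, 66, 30, 308] [527.1 199. ] [ 1.152 -0.476]
side [293, 203, 20, 12, 129] [302.9 209.3] [ 0.612 -0.006]
side [191, 215, 11, 22, 84] [196.1 225.8] [0.33  0.163]
side [283, 252, 23, 28, 389] [294.6 266.8] [ 0.401 -0.165]
side [411, 254, 29, 21, 231] [419.6 263.8] [ 0.645 -0.398]
side [119, 262, 18, 12, 70] [127.6 268.3] [0.085 0.148]
side [326, 268, 23, 29, 389] [337.3 283.2] [ 0.431 -0.287]
side [271, 293, 37, 33, 638] [289.  309.3] [ 0.278 -0.26 ]
side [352, 293, 25, 30, 479] [364.7 308.8] [ 0.408 -0.39 ]
side [157, 302, 19, 18, 116] [166.5 310.7] [ 0.067 -0.05 ]
```

View pics/c1.png

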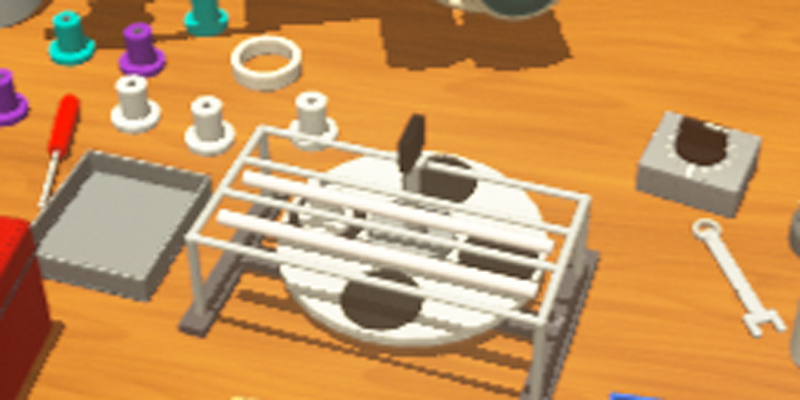

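View pics/c2.png

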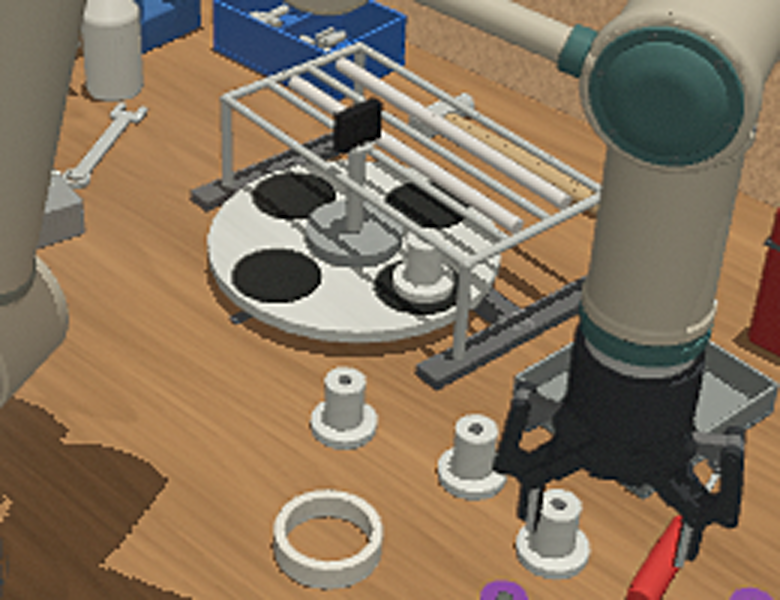

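The crop confirms done2 (white, on the right pad under the guard at side ≈(322,218)), three white waiting risers and an empty front pad. So three clockwise quarter turns will do the job. Next I'll move the wrist camera above the risers.

>>> {"op": "carry_out", "data": {
  "linear": [
    [0.043,0.0595,0.014],
    [0.043,0.0595,0.014],
    [0.043,0.0595,0.014],
    [0.043,0.0595,0.014],
    [0.043,0.0595,0.014],
    [0.043,0.0595,0.014],
    [0.043,0.0595,0.014],
    [0.043,0.0595,0.014]
  ],
  "angular": [
    [0,0,0],
    [0,0,0],
    [0,0,0],
    [0,0,0],
    [0,0,0],
    [0,0,0],
    [0,0,0],
    [0,0,0]
  ],
  "hand": [1,1,1,1,1,1,1,1]
}}

```text
clock: 0.82
position: [0.421, -0.2789, 0.4609]
ee_rot: [-0.0, 0.975, 0.221, -0.0]
contact_force: [0.2, -0.9, 0.2]
width: 0.0853
gripper_force: 0.0
```

>>> {"op": "carry_out", "data": {
  "linear": [
    [0,0,0],
    [0,0,0],
    [0,0,0]
  ],
  "angular": [
    [0,0,-1],
    [0,0,-1],
    [0,0,0]
  ],
  "hand": [1,1,1]
}}

```text
clock: 1.07
position: [0.4209, -0.2796, 0.4607]
ee_rot: [-0.0, 0.99, 0.143, -0.0]
contact_force: [0.9, -0.0, 0.1]
width: 0.0855
gripper_force: 0.0
```

Run:
```python
from h import *
K,T=cam('wrist');snap('wrist','w1');np.savez('w1.npz',K=K,T=T);s=manip.get_state();print(s['position'],s['qpos'],T[:3,3])
```

```text
[ 0.42059378 -0.28010919  0.46053924] [-7.25236049e-01  1.42255547e-01  1.54397624e+00 -1.72621903e-04
  1.45572173e+00  5.56176338e-01] [ 0.49664077 -0.25788187  0.42918966]
```

>>> {"op": "carry_out", "data": {
  "linear": [
    [0.005,0.08,0],
    [0.005,0.08,0],
    [0.005,0.08,0],
    [0.005,0.08,0],
    [0.005,0.08,0],
    [0.005,0.08,0],
    [0,0,0],
    [0,0,0]
  ],
  "angular": [
    [0,0,-1],
    [0,0,-1],
    [0,0,-1],
    [0,0,-0.6],
    [0,0,0],
    [0,0,0],
    [0,0,0],
    [0,0,0]
  ],
  "hand": [1,1,1,1,1,1,1,1]
}}

```text
clock: 1.78
position: [0.4352, -0.0391, 0.4607]
ee_rot: [0.0, 1.0, 0.002, -0.0]
contact_force: [0.5, 0.1, 0.3]
width: 0.0849
gripper_force: 0.0
```

Run:
```python
from h import *
K,T=cam('wrist');snap('wrist','w2');np.savez('w2.npz',K=K,T=T);s=manip.get_state();print(s['position'],s['qpos'],T[:3,3])
a=cv2.imread('pics/w1.png');b=cv2.imread('pics/w2.png')
cv2.imwrite('pics/w12.png',np.hstack([cv2.resize(a,(400,300)),cv2.resize(b,(400,300))]))
```

```text
[ 0.43538468 -0.04045725  0.46066887] [-2.51607154e-01  3.48936972e-02  1.66558202e+00 -1.00090621e-03
  1.44097762e+00  1.31767071e+00] [ 0.51419179 -0.03930179  0.4292158 ]
```

View pics/w12.png

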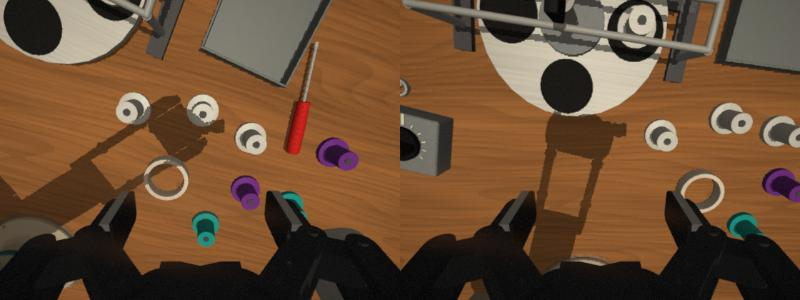

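The wrist pair shows, at half-size px:
- **Risers:** tops at w1 (131,108), (203,110), (251,138), and at w2 (660,137), (733,117), (783,131).
- **Front pad:** w2 (567,87), empty.
- **Finished riser:** w2 (641,20), on the right pad.

Now I'll triangulate.

```bash
cat >> h.py <<'E'
def holes(im,box,lo=6,hi=200,thr=None):
    """small dark blobs ringed by white inside box (x0,y0,x1,y1)"""
    x0,y0,x1,y1=box; h=cv2.cvtColor(im[y0:y1,x0:x1],cv2.COLOR_BGR2HSV); w=((h[...,1]<70)&(h[...,2]>135)).astype(np.uint8)
    c,hi_=cv2.findContours(w,cv2.RETR_CCOMP,cv2.CHAIN_APPROX_NONE); out=[]
    for k,q in enumerate(c):
        A=cv2.contourArea(q)
        if hi_[0][k][3]>=0 and lo<A<hi:
            m=cv2.moments(q); out.append((m['m10']/m['m00']+x0,m['m01']/m['m00']+y0,A))
    return out
E
python3 - <<'E'
from h import *
a=cv2.imread('pics/w1.png');b=cv2.imread('pics/w2.png')
A=np.load('w1.npz');B=np.load('w2.npz')
for b_ in [(150,110,220,190),(250,110,320,190),(315,160,385,230)]: print('w1',np.round(holes(a,b_),1).tolist())
for b_ in [(330,155,400,220),(425,135,495,195),(500,150,560,215),(310,0,380,70)]: print('w2',np.round(holes(b,b_),1).tolist())
g=b.max(2); m=(g<60).astype(np.uint8); m[200:]=0
N,l,st,ce=cv2.connectedComponentsWithStats(m)
for i in range(1,N):
  if st[i,4]>300: print(st[i],ce[i],onz(B['K'],B['T'],ce[i],.032).round(4))
big=np.hstack([cv2.resize(a[100:240,140:390],(390,218),interpolation=2),cv2.resize(b[100:240,310:560],(390,218),interpolation=2)])
cv2.imwrite('pics/cr.png',np.vstack([big,cv2.resize(b[0:220,0:480],(780,358),interpolation=2)]))
E
```

```text
w1 [[176.7, 157.0, 95.5]]
w1 [[283.4, 160.1, 96.5]]
w1 [[358.5, 202.2, 87.5]]
w2 [[373.8, 198.0, 88.0]]
w2 [[478.1, 172.5, 100.0]]
w2 []
w2 [[347.5, 52.0, 8.0], [338.6, 27.8, 159.5]]
[ 112    0   80   26 1590] [155.26226415  10.01320755] [0.6174 0.0992 0.032 ]
[ 202    0   46   34 1122] [222.82174688  16.60962567] [0.6113 0.0248 0.032 ]
[ 291    0   77   54 1075] [328.24465116  22.67348837] [ 0.6058 -0.0927  0.032 ]
[374   0  34  58 861] [391.14285714  24.17886179] [ 0.6046 -0.1632  0.032 ]
[ 441    0  119  104 1758] [471.70591581  56.62286689] [ 0.572  -0.2597  0.032 ]
[  15   11   91   61 1046] [74.35946463 31.83652008] [0.5956 0.1929 0.032 ]
[ 115   26   74   34 1483] [151.48550236  42.96763318] [0.5846 0.1074 0.032 ]
[ 291   54   70   32 1153] [323.66175195  71.32003469] [ 0.5557 -0.0899  0.032 ]
[369  68  57  45 586] [391.31399317  81.09726962] [ 0.5455 -0.1701  0.032 ]
[ 197   83   72   76 4255] [232.78730905 119.96310223] [0.5007 0.0184 0.032 ]
[   0  148   74   52 1180] [ 47.76694915 171.38898305] [0.4363 0.2583 0.032 ]
[  0 177  28  23 445] [ 10.52359551 190.3752809 ] [0.411  0.3126 0.032 ]
```

View pics/cr.png

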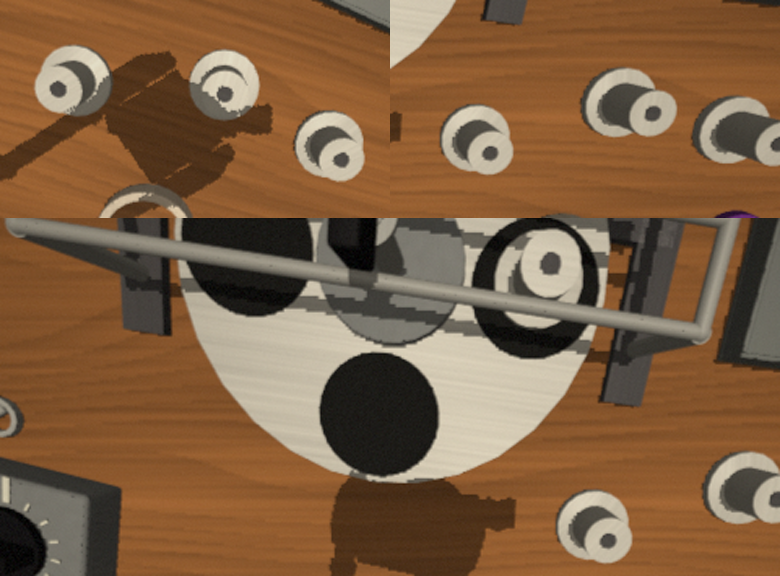

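Run:
```python
from h import *
A=np.load('w1.npz');B=np.load('w2.npz')
for p,q in [((176.7,157),(373.8,198)),((283.4,160.1),(478.1,172.5)),((358.5,202.2),(556.8,193))]:
    P,e=meet(ray(A['K'],A['T'],p),ray(B['K'],B['T'],q)); print(P.round(4),round(e,4), onz(A['K'],A['T'],p,.056).round(4),onz(B['K'],B['T'],q,.056).round(4))
S=cam('scene');D=cam('side')
print('done2',onz(B['K'],B['T'],(338.6,27.8),.088).round(4))
# front pad in w2 and side views -> height
im=cv2.imread('pics/side0.png'); m=(im.max(2)<60).astype(np.uint8); N,l,st,ce=cv2.connectedComponentsWithStats(m)
for i in range(1,N):
  if 150<st[i,4]<900 and 240<ce[i,0]<360 and 150<ce[i,1]<240:
    P,e=meet(ray(*D,ce[i]),ray(B['K'],B['T'],(232.8,120))); print(st[i],ce[i],onz(*D,ce[i],.032).round(4),P.round(4),e)
```

```text
[ 0.4093 -0.1555  0.0562] 0.0 [ 0.4092 -0.1555  0.056 ] [ 0.4093 -0.1556  0.056 ]
[ 0.4417 -0.278   0.0565] 0.0001 [ 0.4416 -0.2781  0.056 ] [ 0.4417 -0.2784  0.056 ]
[ 0.4163 -0.3838  0.0521] 0.0016 [ 0.4179 -0.3825  0.056 ] [ 0.4165 -0.3803  0.056 ]
done2 [ 0.5886 -0.0954  0.088 ]
[281 163  26  20 239] [297.28870293 172.35983264] [0.7564 0.149  0.032 ] [ 0.5208 -0.0276  0.2181] 0.04650528224656584
[264 188  28  15 307] [277.29967427 194.77198697] [0.6116 0.1033 0.032 ] [0.5049 0.0028 0.132 ] 0.0028386033859158356
[309 191  26  15 212] [320.5990566  198.73113208] [ 0.6915 -0.0096  0.032 ] [ 0.5382 -0.0516  0.1456] 0.1251379909509292
[258 213  29  18 406] [271.92857143 221.59605911] [0.4987 0.0162 0.032 ] [0.5007 0.0186 0.0297] 0.00048525881386440834
[305 218  28  17 154] [316.19480519 228.26623377] [ 0.5664 -0.0988  0.032 ] [ 0.5362 -0.0393  0.0365] 0.132891427313118
```

Risers stand at (0.409,-0.1555), (0.442,-0.278) and (0.417,-0.382), with tops at z≈0.056. The front pad is at (0.500,0.018), z≈0.030. I'll go over riser1 with the tool turned to about 172°, so the camera faces the robot and matches the handle turns.

>>> {"op": "carry_out", "data": {
  "linear": [
    [-0.0065,-0.029,0],
    [-0.0065,-0.029,0],
    [-0.0065,-0.029,0],
    [-0.0065,-0.029,0],
    [-0.0065,-0.029,0],
    [-0.0065,-0.029,0],
    [-0.0065,-0.029,0],
    [-0.0065,-0.029,0]
  ],
  "angular": [
    [0,0,1],
    [0,0,1],
    [0,0,1],
    [0,0,1],
    [0,0,1],
    [0,0,1],
    [0,0,1],
    [0,0,1]
  ],
  "hand": [1,1,1,1,1,1,1,1]
}}

```text
clock: 2.5
position: [0.4087, -0.1595, 0.4605]
ee_rot: [0.0, 0.949, 0.315, -0.0]
contact_force: [0.5, 0.3, 0.3]
width: 0.0859
gripper_force: 0.0
```

>>> {"op": "carry_out", "data": {
  "linear": [
    [0,0,0],
    [0,0,0],
    [0,0,0],
    [0,0,0],
    [0,0,0],
    [0,0,0],
    [0,0,0],
    [0,0,0]
  ],
  "angular": [
    [0,0,1],
    [0,0,1],
    [0,0,1],
    [0,0,1],
    [0,0,1],
    [0,0,1],
    [0,0,1],
    [0,0,1]
  ],
  "hand": [1,1,1,1,1,1,1,1]
}}

```text
clock: 3.17
position: [0.4089, -0.1588, 0.4605]
ee_rot: [0.0, 0.802, 0.597, -0.0]
contact_force: [-0.4, 0.8, -0.2]
width: 0.0857
gripper_force: 0.0
```

>>> {"op": "carry_out", "data": {
  "linear": [
    [0,0,-0.025],
    [0,0,-0.025],
    [0,0,-0.025],
    [0,0,-0.025],
    [0,0,-0.025],
    [0,0,-0.025],
    [0,0,-0.025],
    [0,0,-0.025]
  ],
  "angular": [
    [0,0,1],
    [0,0,1],
    [0,0,1],
    [0,0,1],
    [0,0,1],
    [0,0,1],
    [0,0,1],
    [0,0,1]
  ],
  "hand": [1,1,1,1,1,1,1,1]
}}

```text
clock: 3.83
position: [0.4089, -0.1588, 0.3599]
ee_rot: [0.0, 0.573, 0.819, -0.0]
contact_force: [0.4, 0.0, 0.3]
width: 0.0853
gripper_force: 0.0
```

>>> {"op": "carry_out", "data": {
  "linear": [
    [0,0,-0.025],
    [0,0,-0.025],
    [0,0,-0.025],
    [0,0,-0.025],
    [0,0,-0.025],
    [0,0,-0.025],
    [0,0,-0.025],
    [0,0,-0.025]
  ],
  "angular": [
    [0,0,1],
    [0,0,1],
    [0,0,1],
    [0,0,1],
    [0,0,1],
    [0,0,1],
    [0,0,1],
    [0,0,1]
  ],
  "hand": [1,1,1,1,1,1,1,1]
}}

```text
clock: 4.5
position: [0.409, -0.1588, 0.26]
ee_rot: [-0.0, 0.287, 0.958, -0.0]
contact_force: [0.5, -0.1, -0.3]
width: 0.0853
gripper_force: 0.0
```

>>> {"op": "carry_out", "data": {
  "linear": [
    [0,0,0],
    [0,0,0],
    [0,0,0],
    [0,0,0],
    [0,0,0],
    [0,0,0],
    [0,0,0],
    [0,0,0]
  ],
  "angular": [
    [0,0,1],
    [0,0,1],
    [0,0,1],
    [0,0,1],
    [0,0,1],
    [0,0,0.4],
    [0,0,0],
    [0,0,0]
  ],
  "hand": [1,1,1,1,1,1,1,1]
}}

```text
clock: 5.17
position: [0.4091, -0.1582, 0.2606]
ee_rot: [-0.0, 0.077, 0.997, -0.0]
contact_force: [-0.5, -0.1, -0.3]
width: 0.0852
gripper_force: 0.0
```

```bash
cat >> h.py <<'E'
def st():
    from scipy.spatial.transform import Rotation as R
    s=manip.get_state(); q=s['ee_rot']; M=R.from_quat([q[1],q[2],q[3],q[0]]).as_matrix()
    print('t',round(s['clock'],2),'pos',np.round(s['position'],4),'xang',round(np.degrees(np.arctan2(M[1,0],M[0,0])),2),'tilt',round(np.degrees(np.arccos(-M[2,2])),2),'q',s['qpos'].round(2),'w',round(s['width'],4),'F',s['contact_force'].round(1),'g',s['gripper_force']); return s
def look(f,pts):
    """wrist shot; find the riser holes near expected points, report xy at given z"""
    K,T=cam('wrist'); im=snap('wrist',f)[:,:,::-1].copy(); np.savez(f+'.npz',K=K,T=T)
    for P in pts:
        u=proj(K,T,P); x,y=int(u[0]),int(u[1]); r=60
        b=(max(x-r,0),max(y-r,0),min(x+r,560),min(y+r,420))
        print(P,u.round(0),[(np.round(h[:2],1).tolist(),h[2],onz(K,T,h[:2],P[2])[:2].round(4).tolist()) for h in holes(im,b,6,900)] if b[2]-b[0]>20 and b[3]-b[1]>20 else 'out')
    return K,T,im
E
python3 - <<'E'
from h import *
st(); look('w3',[(.409,-.1555,.056),(.4417,-.278,.056),(.417,-.3825,.056)])
E
```

```text
t 5.17 pos [ 0.4091 -0.1582  0.2606] xang 171.18 tilt 0.02 q [-0.53  0.21  2.   -0.    0.93 -1.94] w 0.0852 F [-0.5 -0.1 -0.3] g 0.0
(0.409, -0.1555, 0.056) [285. 243.] []
(0.4417, -0.278, 0.056) [107. 315.] []
(0.417, -0.3825, 0.056) [-62. 304.] out
```

>>> {"op": "carry_out", "data": {
  "linear": [
    [0,0.005,-0.02],
    [0,0,-0.035],
    [0,0,-0.035],
    [0,0,-0.03],
    [0,0,-0.015],
    [0,0,0],
    [0,0,0],
    [0,0,0]
  ],
  "angular": [
    [0,0,0],
    [0,0,0],
    [0,0,0],
    [0,0,0],
    [0,0,0],
    [0,0,0],
    [0,0,0],
    [0,0,0]
  ],
  "hand": [1,1,1,1,1,1,0,0],
  "force": 40
}}

```text
clock: 5.88
position: [0.4099, -0.1545, 0.1938]
ee_rot: [0.001, 0.076, 0.997, -0.0]
contact_force: [0.2, -0.0, -0.6]
width: 0.0638
gripper_force: 0.0
```

>>> {"op": "carry_out", "data": {
  "linear": [
    [0,0,0],
    [0,0,0],
    [0,0,0],
    [0,0,0],
    [0,0,0],
    [0,0,0],
    [0,0,0],
    [0,0,0]
  ],
  "angular": [
    [0,0,0],
    [0,0,0],
    [0,0,0],
    [0,0,0],
    [0,0,0],
    [0,0,0],
    [0,0,0],
    [0,0,0]
  ],
  "hand": [0,0,0,0,0,0,0,0]
}}

```text
clock: 6.55
position: [0.4098, -0.1543, 0.1941]
ee_rot: [0.001, 0.075, 0.997, -0.0]
contact_force: [0.0, 0.1, 5.7]
width: 0.0353
gripper_force: 39.6
```

Run:
```python
from h import *
st(); look('w4',[(.409,-.1555,.056)])
```

```text
t 6.55 pos [ 0.4098 -0.1543  0.1941] xang 171.37 tilt 0.11 q [-0.52  0.31  2.09 -0.    0.74 -1.94] w 0.0353 F [0.  0.1 5.7] g 39.61856961250305
(0.409, -0.1555, 0.056) [278. 311.] []
```

View pics/w4.png

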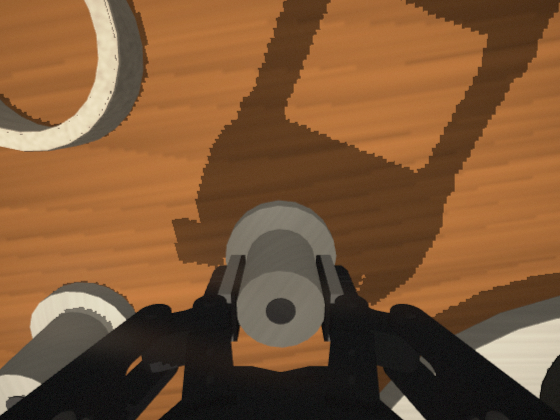

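The picture shows riser1 held between the pads, with its hole at (281,311), centred as expected. I'll carry it to the front pad.

>>> {"op": "carry_out", "data": {
  "linear": [
    [0,0,0.04],
    [0,0,0.06],
    [0,0,0.06],
    [0.03,0.0575,0],
    [0.03,0.0575,0],
    [0.03,0.0575,0],
    [0.03,0.0575,0],
    [0.03,0.0575,0]
  ],
  "angular": [
    [0,0,0],
    [0,0,0],
    [0,0,0],
    [0,0,0],
    [0,0,0],
    [0,0,0],
    [0,0,0],
    [0,0,0]
  ],
  "hand": [0,0,0,0,0,0,0,0]
}}

```text
clock: 7.27
position: [0.4846, -0.0088, 0.2733]
ee_rot: [-0.0, 0.075, 0.997, 0.0]
contact_force: [-0.5, -0.2, -2.6]
width: 0.0356
gripper_force: 40.7
```

>>> {"op": "carry_out", "data": {
  "linear": [
    [0.03,0.0575,0],
    [0,0,0],
    [0,0,0]
  ],
  "angular": [
    [0,0,0],
    [0,0,0],
    [0,0,0]
  ],
  "hand": [0,0,0]
}}

```text
clock: 7.52
position: [0.4997, 0.0199, 0.273]
ee_rot: [-0.0, 0.074, 0.997, 0.0]
contact_force: [-0.2, -0.1, -1.7]
width: 0.0351
gripper_force: 40.9
```

Run:
```python
from h import *
st()
```

```text
t 7.52 pos [0.4997 0.0199 0.273 ] xang 171.56 tilt 0.03 q [-0.1   0.28  1.86  0.    1.   -1.52] w 0.0351 F [-0.2 -0.1 -1.7] g 40.917633175849915
```

>>> {"op": "carry_out", "data": {
  "linear": [
    [0.002,-0.004,-0.03],
    [0,0,-0.03],
    [0,0,-0.02],
    [0,0,-0.006],
    [0,0,-0.006],
    [0,0,0],
    [0,0,0]
  ],
  "angular": [
    [0,0,0],
    [0,0,0],
    [0,0,0],
    [0,0,0],
    [0,0,0],
    [0,0,0],
    [0,0,0]
  ],
  "hand": [0,0,0,0,0,0,0]
}}

```text
clock: 8.1
position: [0.5005, 0.016, 0.2276]
ee_rot: [0.0, 0.076, 0.997, -0.0]
contact_force: [0.2, 0.2, -2.7]
width: 0.0351
gripper_force: 40.9
```

>>> {"op": "carry_out", "data": {
  "linear": [
    [0,0.002,-0.003],
    [0,0,-0.001],
    [0,0,0]
  ],
  "angular": [
    [0,0,0],
    [0,0,0],
    [0,0,0]
  ],
  "hand": [0,0,0]
}}

```text
clock: 8.35
position: [0.5008, 0.0173, 0.2261]
ee_rot: [0.001, 0.075, 0.997, -0.0]
contact_force: [-0.4, -1.1, 3.2]
width: 0.0351
gripper_force: 41.3
```

>>> {"op": "carry_out", "data": {
  "linear": [
    [0,0,0],
    [0,0,0],
    [0,0,0],
    [0,0,0],
    [0,0,0],
    [0,0,0],
    [0,0,0]
  ],
  "angular": [
    [0,0,0],
    [0,0,0],
    [0,0,0],
    [0,0,0],
    [0,0,0],
    [0,0,0],
    [0,0,0]
  ],
  "hand": [0.7,0.8,0.8,0.8,0.8,0.8,0.8]
}}

```text
clock: 8.93
position: [0.5004, 0.0174, 0.2252]
ee_rot: [-0.0, 0.075, 0.997, 0.0]
contact_force: [-0.3, 0.1, -0.1]
width: 0.0685
gripper_force: 0.0
```

>>> {"op": "carry_out", "data": {
  "linear": [
    [0,0,0.04],
    [0,0,0.06],
    [0,0,0.08],
    [0,0,0.08],
    [0,0,0.08],
    [0,0,0.06],
    [0,0,0],
    [0,0,0]
  ],
  "angular": [
    [0,0,0],
    [0,0,0],
    [0,0,0],
    [0,0,0],
    [0,0,0],
    [0,0,0],
    [0,0,0],
    [0,0,0]
  ],
  "hand": [1,1,1,1,1,1,1,1]
}}

```text
clock: 9.6
position: [0.5007, 0.0174, 0.4272]
ee_rot: [0.002, 0.075, 0.997, -0.0]
contact_force: [-1.0, 0.1, -1.0]
width: 0.0855
gripper_force: 0.0
```

>>> {"op": "carry_out", "data": {
  "linear": [
    [0.05,-0.0075,0.02],
    [0.05,-0.0075,0.02],
    [0.05,-0.0075,0.02],
    [0.05,-0.0075,0.02],
    [0,0,0],
    [0,0,0]
  ],
  "angular": [
    [0,0,0],
    [0,0,0],
    [0,0,0],
    [0,0,0],
    [0,0,0],
    [0,0,0]
  ],
  "hand": [1,1,1,1,1,1]
}}

```text
clock: 10.1
position: [0.6014, 0.0021, 0.4628]
ee_rot: [-0.002, 0.075, 0.997, 0.0]
contact_force: [-1.4, 0.1, -0.3]
width: 0.0853
gripper_force: 0.0
```

Run:
```python
from h import *
st(); look('w5',[(.5,.018,.088)]); snap('side','s5')
a=cv2.imread('pics/w5.png');b=cv2.imread('pics/s5.png')[130:330,180:440]
cv2.imwrite('pics/c5.png',np.hstack([cv2.resize(a,(400,300)),cv2.resize(b,(390,300))]))
```

```text
t 10.1 pos [0.6014 0.0021 0.4628] xang 171.34 tilt 0.22 q [-0.11  0.29  1.34  0.    1.51 -1.53] w 0.0853 F [-1.4  0.1 -0.3] g 0.0
(0.5, 0.018, 0.088) [281.  84.] [([280.1, 84.7], 129.5, [0.5002, 0.0171])]
```

View pics/c5.png

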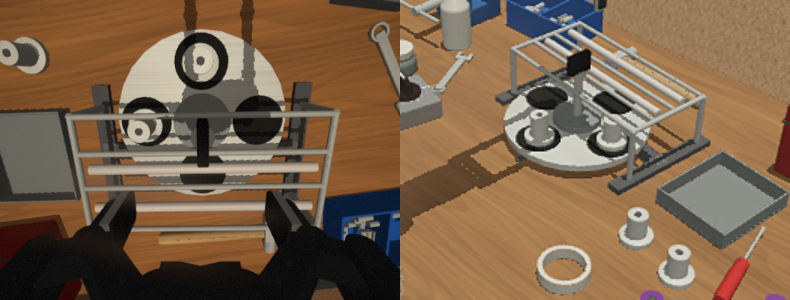

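Riser1 is centred on the front pad: its hole at w5 half px (201,61) gives (0.5002,0.0171). The handle bar is at w5 half px x≈203, y 118–168, running along the carousel's x axis. Next I'll measure the handle.

Run:
```python
from h import *
A=np.load('w5.npz');K,T=A['K'],A['T'];im=cv2.imread('pics/w5.png')
m=(im.max(2)<45).astype(np.uint8); 
N,l,s,ce=cv2.connectedComponentsWithStats(m)
for i in range(1,N):
  if s[i,4]>200 and ce[i,1]<300: print(s[i],ce[i].round(1),onz(K,T,ce[i],.032).round(4)[:2],onz(K,T,ce[i],.17).round(4)[:2])
for r in range(160,245,6):
  c=np.where(im[r,265:305].max(1)<45)[0]; print(r,(c.min()+265,c.max()+265,len(c)) if len(c) else None, end=' ')
cv2.imwrite('pics/c6.png',cv2.resize(im[140:270,200:360],(800,600),interpolation=2)[:, :])
S=cv2.imread('pics/s5.png'); D=cam('side'); m=(S[135:200,280:325].max(2)<45).astype(np.uint8); N,l,s,ce=cv2.connectedComponentsWithStats(m)
for i in range(1,N):
  if s[i,4]>60: c=ce[i]+[280,135]; print('\nside',s[i],c,onz(*D,c,.168).round(4))
```

```text
[461   0  99  16 956] [517.4   5.6] [0.4551 0.2903] [0.479  0.1947]
[ 245   46   74   80 2307] [282.4  83.5] [0.4952 0.0205] [0.5053 0.0181]
[407 116  24  39 218] [414.6 137.4] [0.582  0.1743] [0.5621 0.1187]
[143 119  16  40 218] [151.7 143. ] [ 0.5392 -0.1519] [ 0.5341 -0.0948]
[ 330  134   63   22 1021] [361.3 146.2] [0.5828 0.1077] [0.5626 0.0752]
[173 136  63  22 832] [203.  147.3] [ 0.5541 -0.0895] [ 0.5438 -0.0539]
[ 77 153  26  76 513] [ 91.5 185.5] [ 0.5803 -0.2446] [ 0.561  -0.1555]
[ 256  165   56   68 1416] [283.3 203.5] [ 6.424e-01 -4.000e-04] [0.6016 0.0044]
[ 326  165   69   37 2026] [359.2 180.4] [0.6264 0.1018] [0.5911 0.0713]
[389 165  38  43 572] [411.8 188.3] [0.6473 0.1691] [0.6048 0.1154]
[195 167  45  37 449] [225.4 186.5] [ 0.6081 -0.0719] [ 0.5791 -0.0424]
[147 169  29  42 436] [157.8 190.7] [ 0.6003 -0.1608] [ 0.574  -0.1006]
[  0 219  16  63 526] [  4.9 256.9] [ 0.6609 -0.3992] [ 0.6137 -0.2567]
[253 243  62  14 729] [285.3 250.1] [ 0.7099 -0.0078] [ 6.458e-01 -4.000e-04]
160 None 166 (np.int64(276), np.int64(290), 15) 172 (np.int64(275), np.int64(291), 17) 178 (np.int64(275), np.int64(292), 18) 184 (np.int64(275), np.int64(291), 17) 190 (np.int64(275), np.int64(292), 18) 196 (np.int64(276), np.int64(292), 17) 202 (np.int64(276), np.int64(292), 17) 208 (np.int64(276), np.int64(292), 17) 214 (np.int64(276), np.int64(291), 16) 220 (np.int64(265), np.int64(304), 40) 226 (np.int64(265), np.int64(304), 40) 232 (np.int64(277), np.int64(291), 15) 238 None 244 (np.int64(271), np.int64(304), 32) 
side [ 11  28  16  18 210] [298.64285714 171.63809524] [0.5971 0.0038 0.168 ]

side [ 0 53 12 12 76] [284.73684211 193.88157895] [ 0.4849 -0.0466  0.168 ]

side [29 56 16  9 80] [316.0625 195.625 ] [ 0.5386 -0.1133  0.168 ]
```

View pics/c6.png

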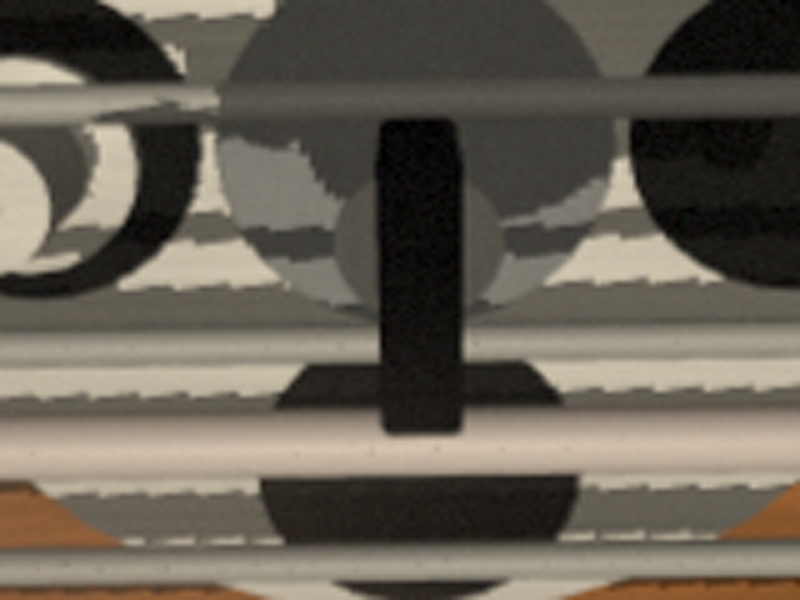

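Run:
```python
from h import *
A=np.load('w5.npz');K,T=A['K'],A['T']
f=onz(K,T,(284,234),.189); n=onz(K,T,(283,165),.147); n2=onz(K,T,(283,165.),.189)
d=np.array([np.cos(np.radians(-8.6)),np.sin(np.radians(-8.6)),0])
print(f,n,n2,'axis from far',f-.026*d,'near',n+.026*d, 'lines',onz(K,T,(283.7,205),.18))
D=cam('side'); print(meet(ray(K,T,(283.7,203)),ray(*D,(298.64,171.64))))
```

```text
[0.6223408  0.00168984 0.189     ] [0.57214547 0.00872616 0.147     ] [0.56508385 0.00942902 0.189     ] axis from far [0.59663313 0.00557776 0.189     ] near [0.59785314 0.00483824 0.147     ] lines [0.60002813 0.00486154 0.18      ]
(array([0.60128612, 0.00556999, 0.16581324]), np.float64(0.00291079100563676))
```

The handle axis is at about (0.5975,0.005), z≈0.166, and the tool is aligned with the bar. I'll descend and grip it.

>>> {"op": "carry_out", "data": {
  "linear": [
    [-0.008,0.006,-0.04],
    [0,0,-0.05],
    [0,0,-0.05],
    [0,0,-0.05],
    [0,0,-0.04],
    [0,0,-0.03],
    [0,0,-0.012],
    [0,0,0]
  ],
  "angular": [
    [0,0,0],
    [0,0,0],
    [0,0,0],
    [0,0,0],
    [0,0,0],
    [0,0,0],
    [0,0,0],
    [0,0,0]
  ],
  "hand": [1,1,1,1,1,1,1,1]
}}

```text
clock: 10.87
position: [0.5948, 0.0057, 0.3272]
ee_rot: [-0.003, 0.075, 0.997, 0.0]
contact_force: [0.1, -0.4, -0.5]
width: 0.0856
gripper_force: 0.0
```

>>> {"op": "carry_out", "data": {
  "linear": [
    [0,0,0],
    [0,0,0],
    [0,0,0],
    [0,0,0],
    [0,0,0],
    [0,0,0],
    [0,0,0],
    [0,0,0]
  ],
  "angular": [
    [0,0,0],
    [0,0,0],
    [0,0,0],
    [0,0,0],
    [0,0,0],
    [0,0,0],
    [0,0,0],
    [0,0,0]
  ],
  "hand": [0.3,0.2,0.1,0,0,0,0,0]
}}

```text
clock: 11.53
position: [0.5966, 0.0056, 0.3299]
ee_rot: [0.001, 0.075, 0.997, 0.0]
contact_force: [-0.4, 0.9, 3.9]
width: 0.0135
gripper_force: 39.7
```

>>> {"op": "carry_out", "data": {
  "linear": [
    [0,0,0],
    [0,0,0],
    [0,0,0],
    [0,0,0],
    [0,0,0],
    [0,0,0]
  ],
  "angular": [
    [0,0,0],
    [0,0,0],
    [0,0,0],
    [0,0,0],
    [0,0,0],
    [0,0,0]
  ],
  "hand": [0,0,0,0,0,0]
}}

```text
clock: 12.03
position: [0.5966, 0.0056, 0.3298]
ee_rot: [0.001, 0.075, 0.997, 0.0]
contact_force: [-0.8, 1.5, 5.8]
width: 0.0139
gripper_force: 39.8
```

Run:
```python
from h import *
st()
```

```text
t 12.03 pos [0.5966 0.0056 0.3298] xang 171.36 tilt 0.07 q [-0.11  0.36  1.58  0.    1.21 -1.53] w 0.0139 F [-0.8  1.5  5.8] g 39.82070446014404
```

Gripped with little side force. Now the clockwise quarter turn.

>>> {"op": "carry_out", "data": {
  "linear": [
    [0,0,0],
    [0,0,0],
    [0,0,0],
    [0,0,0],
    [0,0,0],
    [0,0,0],
    [0,0,0],
    [0,0,0]
  ],
  "angular": [
    [0,0,-0.3],
    [0,0,-0.6],
    [0,0,-0.8],
    [0,0,-0.8],
    [0,0,-0.8],
    [0,0,-0.8],
    [0,0,-0.8],
    [0,0,-0.8]
  ],
  "hand": [0,0,0,0,0,0,0,0],
  "force": 50
}}

```text
clock: 12.7
position: [0.5966, 0.0058, 0.3299]
ee_rot: [0.0, 0.3, 0.954, 0.0]
contact_force: [0.3, 2.2, 4.4]
width: 0.0134
gripper_force: 49.0
```

>>> {"op": "carry_out", "data": {
  "linear": [
    [0,0,0],
    [0,0,0],
    [0,0,0],
    [0,0,0],
    [0,0,0],
    [0,0,0],
    [0,0,0],
    [0,0,0]
  ],
  "angular": [
    [0,0,-0.8],
    [0,0,-0.8],
    [0,0,-0.8],
    [0,0,-0.8],
    [0,0,-0.8],
    [0,0,-0.8],
    [0,0,-0.8],
    [0,0,-0.8]
  ],
  "hand": [0,0,0,0,0,0,0,0]
}}

```text
clock: 13.37
position: [0.5968, 0.0059, 0.3299]
ee_rot: [0.0, 0.532, 0.847, 0.001]
contact_force: [0.8, 4.5, 5.5]
width: 0.0135
gripper_force: 48.6
```

>>> {"op": "carry_out", "data": {
  "linear": [
    [0,0,0],
    [0,0,0],
    [0,0,0],
    [0,0,0],
    [0,0,0],
    [0,0,0],
    [0,0,0],
    [0,0,0]
  ],
  "angular": [
    [0,0,-0.8],
    [0,0,-0.8],
    [0,0,-0.8],
    [0,0,-0.8],
    [0,0,-0.8],
    [0,0,-0.8],
    [0,0,-0.8],
    [0,0,-0.6]
  ],
  "hand": [0,0,0,0,0,0,0,0]
}}

```text
clock: 14.03
position: [0.597, 0.0059, 0.3299]
ee_rot: [0.0, 0.724, 0.69, 0.001]
contact_force: [0.4, 2.8, 4.9]
width: 0.0133
gripper_force: 48.7
```

>>> {"op": "carry_out", "data": {
  "linear": [
    [0,0,0],
    [0,0,0],
    [0,0,0],
    [0,0,0],
    [0,0,0],
    [0,0,0]
  ],
  "angular": [
    [0,0,-0.6],
    [0,0,-0.4],
    [0,0,-0.3],
    [0,0,-0.03],
    [0,0,0],
    [0,0,0]
  ],
  "hand": [0,0,0,0,0,0]
}}

```text
clock: 14.53
position: [0.597, 0.006, 0.3299]
ee_rot: [0.0, 0.758, 0.652, 0.001]
contact_force: [1.5, 4.3, 5.0]
width: 0.0131
gripper_force: 48.7
```

Run:
```python
from h import *
s=st(); print(s['moment'])
```

```text
t 14.53 pos [0.597  0.006  0.3299] xang 81.37 tilt 0.16 q [-0.11  0.36  1.58  0.    1.21  0.04] w 0.0131 F [1.5 4.3 5. ] g 48.6820650100708
[ 0.45881893 -0.09033971 -0.00440461]
```

>>> {"op": "carry_out", "data": {
  "linear": [
    [0,0,0],
    [0,0,0],
    [0,0,0],
    [0,0,0],
    [0,0,0.06],
    [0,0,0.08],
    [0,0,0.08],
    [0,0,0.04]
  ],
  "angular": [
    [0,0,0],
    [0,0,0],
    [0,0,0],
    [0,0,0],
    [0,0,0],
    [0,0,0],
    [0,0,0],
    [0,0,0]
  ],
  "hand": [0.8,0.8,0.8,0.8,0.8,0.8,0.8,0.8]
}}

```text
clock: 15.2
position: [0.5968, 0.0052, 0.464]
ee_rot: [0.003, 0.758, 0.652, 0.002]
contact_force: [0.5, 0.1, 0.3]
width: 0.0683
gripper_force: 0.0
```

>>> {"op": "carry_out", "data": {
  "linear": [
    [-0.05,0.006,0],
    [-0.05,0.006,0],
    [-0.05,0.006,0],
    [-0.044,0.006,0],
    [0,0,0],
    [0,0,0]
  ],
  "angular": [
    [0,0,0],
    [0,0,0],
    [0,0,0],
    [0,0,0],
    [0,0,0],
    [0,0,0]
  ],
  "hand": [0.8,0.8,0.8,0.8,0.8,0.8]
}}

```text
clock: 15.7
position: [0.4985, 0.0174, 0.4596]
ee_rot: [0.0, 0.758, 0.652, 0.0]
contact_force: [0.3, -1.3, 0.5]
width: 0.0681
gripper_force: 0.0
```

Run:
```python
from h import *
st(); K,T,im=look('w7',[(.5,.018,.088),(.61,.103,.088),(.4417,-.278,.056),(.417,-.3825,.056)])
print(cam('side')[1][:3,3]); snap('side','s7')
b=cv2.imread('pics/s7.png')[130:330,180:440]
cv2.imwrite('pics/c7.png',np.hstack([cv2.resize(im,(400,300)),cv2.resize(b,(390,300))]))
```

```text
t 15.7 pos [0.4985 0.0174 0.4596] xang 81.38 tilt 0.06 q [-0.1   0.13  1.56 -0.    1.45  0.05] w 0.0681 F [ 0.3 -1.3  0.5] g 0.0
(0.5, 0.018, 0.088) [281. 182.] []
(0.61, 0.103, 0.088) [376.  84.] [([366.1, 102.3], 26.0, [0.5994, 0.0871]), ([376.4, 84.7], 136.5, [0.6108, 0.1024])]
(0.4417, -0.278, 0.056) [272. 373.] []
(0.417, -0.3825, 0.056) [267. 426.] []
[-0.38392281 -0.85348357  0.97174458]
```

View pics/c7.png

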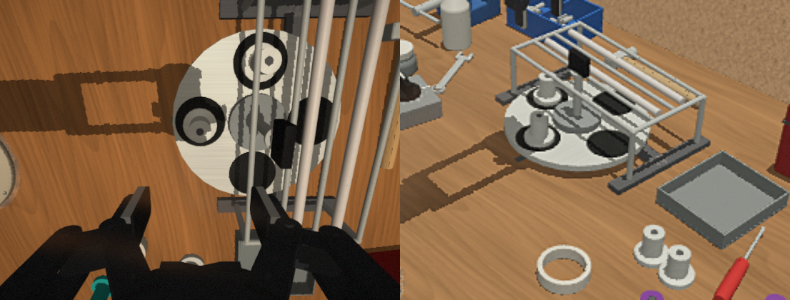

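The table turned. Riser1 is now on the left pad at (0.611,0.102), and the finished riser is in front at w7 half px (199,131). The waiting riser2 was knocked and now stands close to riser3 (side crop (653,235) and (678,258)), so I'll re-measure it later. Grasping the finished riser.

>>> {"op": "carry_out", "data": {
  "linear": [
    [0.002,-0.001,-0.05],
    [0,0,-0.07],
    [0,0,-0.07],
    [0,0,-0.07],
    [0,0,-0.07],
    [0,0,-0.06],
    [0,0,-0.05],
    [0,0,-0.026]
  ],
  "angular": [
    [0,0,0],
    [0,0,0],
    [0,0,0],
    [0,0,0],
    [0,0,0],
    [0,0,0],
    [0,0,0],
    [0,0,0]
  ],
  "hand": [0.8,0.8,0.8,0.8,0.8,0.8,0.8,0.8]
}}

```text
clock: 16.47
position: [0.5004, 0.0167, 0.2225]
ee_rot: [-0.002, 0.758, 0.652, -0.002]
contact_force: [-1.4, 0.6, 0.4]
width: 0.0684
gripper_force: 0.0
```

>>> {"op": "carry_out", "data": {
  "linear": [
    [0,0,0],
    [0,0,0],
    [0,0,0],
    [0,0,0],
    [0,0,0],
    [0,0,0],
    [0,0,0],
    [0,0,0]
  ],
  "angular": [
    [0,0,0],
    [0,0,0],
    [0,0,0],
    [0,0,0],
    [0,0,0],
    [0,0,0],
    [0,0,0],
    [0,0,0]
  ],
  "hand": [0.8,0,0,0,0,0,0,0],
  "force": 40
}}

```text
clock: 17.13
position: [0.5009, 0.0169, 0.2273]
ee_rot: [0.001, 0.758, 0.652, 0.001]
contact_force: [0.1, 0.8, 6.6]
width: 0.0354
gripper_force: 40.6
```

Run:
```python
from h import *
st(); D=cam('side'); S=cam('scene')
K,T=cam('wrist'); im=snap('wrist','w8')
h=manip
# tray interior from scene0: corners
a=cv2.imread('pics/s7.png'); b=cv2.imread('pics/scene0.png')
for nm,I,C,box in(('side',a,D,(420,225,535,305)),('scene',b,S,(155,225,225,280))):
    x0,y0,x1,y1=box; hs=cv2.cvtColor(I[y0:y1,x0:x1],cv2.COLOR_BGR2HSV); m=((hs[...,1]<60)).astype(np.uint8)
    N,l,s,ce=cv2.connectedComponentsWithStats(m); i=1+s[1:,4].argmax(); c=cv2.findContours((l==i).astype(np.uint8),0,1)[0]; c=max(c,key=cv2.contourArea)
    r=cv2.approxPolyDP(cv2.convexHull(c),3,True)[:,0]+[x0,y0]
    print(nm,s[i],[(p.tolist(),onz(*C,p,.035)[:2].round(3).tolist()) for p in r])
# risers side
print('risers side',[ (np.round(q,1),onz(*D,q[:2],.056)[:2].round(4)) for q in holes(a,(320,265,385,325),2,60)])
```

```text
t 17.13 pos [0.5009 0.0169 0.2273] xang 81.39 tilt 0.15 q [-0.11  0.34  1.92 -0.    0.88  0.05] w 0.0354 F [0.1 0.8 6.6] g 40.644246339797974
side [  0  21  20  33 402] [([420, 246], [0.705, -0.361]), ([439, 258], [0.697, -0.425]), ([437, 266], [0.665, -0.438]), ([420, 278], [0.593, -0.431])]
scene [   7    4   63   51 1861] [([178, 230], [0.534, -0.399]), ([224, 235], [0.53, -0.226]), ([224, 266], [0.681, -0.181]), ([215, 279], [0.744, -0.193]), ([164, 268], [0.727, -0.375]), ([163, 256], [0.673, -0.4])]
risers side [(array([365.8, 298. ,  21.5]), array([ 0.4171, -0.3839])), (array([349. , 284.2,  19. ]), array([ 0.4266, -0.3253]))]
```

Run:
```python
from h import *
D=cam('side'); S=cam('scene')
A=[onz(*S,p,.035)[:2] for p in [(179.9,228.8),(218.9,237.8),(198.1,276.8),(161.4,263)]]
B=[onz(*D,p,.035)[:2] for p in [(394.7,231.3),(438,259),(393,287),(352,261)]]
for q in(A,B): print(np.round(q,3).tolist(),np.mean(q,0).round(4))
a=cv2.imread('pics/w8.png'); b=cv2.imread('pics/s7.png')[215:315,310:450]
cv2.imwrite('pics/c8.png',np.hstack([cv2.resize(a,(380,285)),cv2.resize(b,(399,285),interpolation=2)]))
```

```text
[[0.526, -0.394], [0.548, -0.239], [0.745, -0.25], [0.706, -0.393]] [ 0.6311 -0.3191]
[[0.712, -0.273], [0.692, -0.426], [0.515, -0.399], [0.522, -0.264]] [ 0.6103 -0.3404]
```

View pics/c8.png

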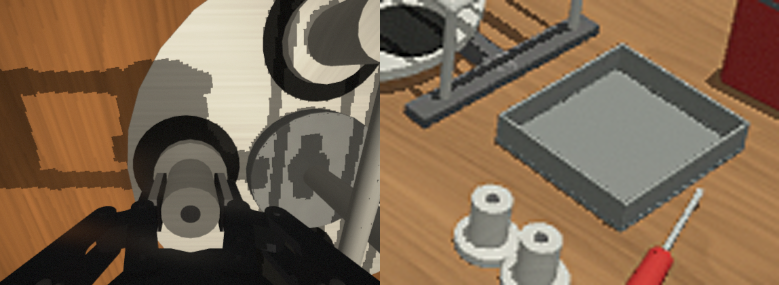

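The finished riser is held, hole at w8 (190,214). From the side crop the tray rim centre is at about (0.612,-0.335). Carrying it there.

>>> {"op": "carry_out", "data": {
  "linear": [
    [0,0,0.05],
    [0,0,0.075],
    [0,0,0.075],
    [0,0,0.075],
    [0,0,0.07],
    [0.0228,-0.07,0],
    [0.0228,-0.07,0],
    [0.0228,-0.07,0]
  ],
  "angular": [
    [0,0,0],
    [0,0,0],
    [0,0,0],
    [0,0,0],
    [0,0,0],
    [0,0,0],
    [0,0,0],
    [0,0,0]
  ],
  "hand": [0,0,0,0,0,0,0,0]
}}

```text
clock: 17.85
position: [0.5347, -0.0886, 0.3997]
ee_rot: [0.001, 0.758, 0.653, 0.001]
contact_force: [1.0, 0.6, -3.2]
width: 0.0348
gripper_force: 41.2
```

>>> {"op": "carry_out", "data": {
  "linear": [
    [0.0228,-0.07,0],
    [0.0228,-0.07,0],
    [0.0228,-0.07,0],
    [0.0228,-0.07,0],
    [0.0228,-0.07,0],
    [0.0228,-0.07,0],
    [0,0,0],
    [0,0,0]
  ],
  "angular": [
    [0,0,0],
    [0,0,0],
    [0,0,0],
    [0,0,0],
    [0,0,0],
    [0,0,0],
    [0,0,0],
    [0,0,0]
  ],
  "hand": [0,0,0,0,0,0,0,0]
}}

```text
clock: 18.52
position: [0.6032, -0.3003, 0.3969]
ee_rot: [-0.001, 0.759, 0.651, -0.0]
contact_force: [0.2, 0.6, -1.9]
width: 0.0352
gripper_force: 41.1
```

Run:
```python
from h import *
st(); K,T=cam('wrist'); im=snap('wrist','w9')[:,:,::-1]; np.savez('w9.npz',K=K,T=T)
h=cv2.cvtColor(im,cv2.COLOR_BGR2HSV)
m=((h[...,1]<60)&(h[...,2]>50)&(h[...,2]<210)).astype(np.uint8); N,l,s,ce=cv2.connectedComponentsWithStats(m)
for i in np.argsort(-s[1:,4])[:4]+1:
    c=max(cv2.findContours((l==i).astype(np.uint8),0,1)[0],key=cv2.contourArea); r=cv2.approxPolyDP(cv2.convexHull(c),6,True)[:,0]
    print(s[i],[(p.tolist(),onz(K,T,p,.035)[:2].round(3).tolist()) for p in r])
```

```text
t 18.52 pos [ 0.6032 -0.3003  0.3969] xang 81.22 tilt 0.1 q [-0.57  0.43  1.29 -0.    1.43 -0.41] w 0.0352 F [ 0.2  0.6 -1.9] g 41.111061573028564
[  214   134   172   216 26797] [([385, 136], [0.718, -0.266]), ([376, 271], [0.699, -0.421]), ([305, 343], [0.603, -0.511]), ([276, 349], [0.565, -0.515]), ([254, 342], [0.538, -0.5]), ([218, 294], [0.508, -0.423]), ([214, 142], [0.542, -0.245])]
[  141     0   310    86 12719] [([450, 1], [0.783, -0.154]), ([444, 52], [0.778, -0.196]), ([406, 82], [0.741, -0.217]), ([235, 85], [0.575, -0.194]), ([170, 60], [0.517, -0.163]), ([141, 0], [0.504, -0.11])]
[111 204  43  43 805] [([131, 204], [0.437, -0.297]), ([153, 221], [0.456, -0.32]), ([134, 246], [0.426, -0.346]), ([111, 221], [0.409, -0.313])]
[119 250  41  40 784] [([134, 251], [0.424, -0.352]), ([145, 250], [0.437, -0.353]), ([159, 265], [0.448, -0.374]), ([144, 289], [0.421, -0.403]), ([119, 272], [0.398, -0.376])]
```

View pics/w9.png

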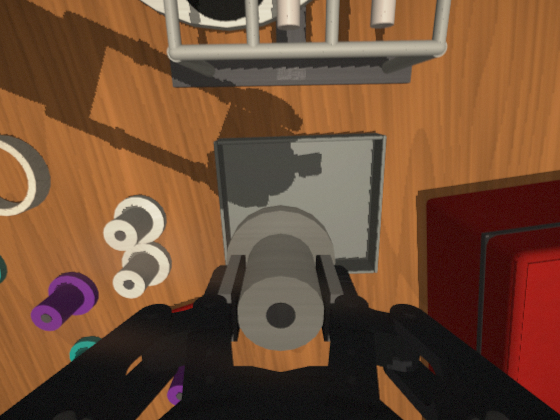

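Tray corners at w9 (385,136), (216,140) and (376,271) put its centre at (0.6205,-0.333). The riser2 hole is at (120,235) and the riser3 hole at (128,285). Lowering into the tray.

>>> {"op": "carry_out", "data": {
  "linear": [
    [0.016,-0.032,0],
    [0.016,-0.032,0],
    [0,0,-0.06],
    [0,0,-0.075],
    [0,0,-0.075],
    [0,0,-0.075],
    [0,0,-0.06],
    [0,0,-0.03]
  ],
  "angular": [
    [0,0,0],
    [0,0,0],
    [0,0,0],
    [0,0,0],
    [0,0,0],
    [0,0,0],
    [0,0,0],
    [0,0,0]
  ],
  "hand": [0,0,0,0,0,0,0,0]
}}

```text
clock: 19.23
position: [0.6173, -0.3272, 0.2065]
ee_rot: [-0.004, 0.758, 0.653, -0.001]
contact_force: [-0.4, 0.7, -3.0]
width: 0.0349
gripper_force: 41.2
```

>>> {"op": "carry_out", "data": {
  "linear": [
    [0,0,-0.006],
    [0,0,-0.004],
    [0,0,-0.002],
    [0,0,0],
    [0,0,0]
  ],
  "angular": [
    [0,0,0],
    [0,0,0],
    [0,0,0],
    [0,0,0],
    [0,0,0]
  ],
  "hand": [0,0,0,0,0]
}}

```text
clock: 19.65
position: [0.6196, -0.3302, 0.2073]
ee_rot: [0.002, 0.758, 0.652, 0.001]
contact_force: [0.2, -1.1, -2.2]
width: 0.0347
gripper_force: 41.2
```

>>> {"op": "carry_out", "data": {
  "linear": [
    [0,0,-0.006],
    [0,0,-0.006],
    [0,0,0],
    [0,0,0]
  ],
  "angular": [
    [0,0,0],
    [0,0,0],
    [0,0,0],
    [0,0,0]
  ],
  "hand": [0,0,0,0]
}}

```text
clock: 19.98
position: [0.6191, -0.3302, 0.1994]
ee_rot: [0.0, 0.758, 0.652, 0.0]
contact_force: [-0.5, -0.2, -0.7]
width: 0.0354
gripper_force: 41.2
```

>>> {"op": "carry_out", "data": {
  "linear": [
    [0,0,-0.0015],
    [0,0,0],
    [0,0,0]
  ],
  "angular": [
    [0,0,0],
    [0,0,0],
    [0,0,0]
  ],
  "hand": [0,0,0]
}}

```text
clock: 20.23
position: [0.6191, -0.3302, 0.1994]
ee_rot: [0.0, 0.758, 0.652, 0.0]
contact_force: [-1.7, 0.7, 5.6]
width: 0.0352
gripper_force: 41.7
```

>>> {"op": "carry_out", "data": {
  "linear": [
    [0,0,0],
    [0,0,0],
    [0,0,0],
    [0,0,0],
    [0,0,0.05],
    [0,0,0.08],
    [0,0,0.08],
    [0,0,0.08]
  ],
  "angular": [
    [0,0,0],
    [0,0,0],
    [0,0,0],
    [0,0,0],
    [0,0,0],
    [0,0,0],
    [0,0,0],
    [0,0,0]
  ],
  "hand": [0.8,0.8,0.8,0.8,0.8,0.8,0.8,0.8]
}}

```text
clock: 20.9
position: [0.6189, -0.33, 0.3444]
ee_rot: [-0.001, 0.758, 0.652, -0.0]
contact_force: [0.9, -0.0, -0.3]
width: 0.0685
gripper_force: 0.0
```

>>> {"op": "carry_out", "data": {
  "linear": [
    [0,0,0.05],
    [-0.065,0.0016,0],
    [-0.065,0.0016,0],
    [-0.065,0.0016,0],
    [-0.065,0.0016,0],
    [-0.065,0.0016,0],
    [-0.06,0,0],
    [0,0,0]
  ],
  "angular": [
    [0,0,0],
    [0,0,0.5],
    [0,0,0],
    [0,0,0],
    [0,0,0],
    [0,0,0],
    [0,0,0],
    [0,0,0]
  ],
  "hand": [0.8,0.8,0.8,0.8,0.8,0.8,0.8,0.8]
}}

```text
clock: 21.57
position: [0.4218, -0.325, 0.3683]
ee_rot: [-0.002, 0.746, 0.666, -0.001]
contact_force: [-0.7, 1.1, -0.9]
width: 0.0684
gripper_force: 0.0
```

Run:
```python
from h import *
st(); look('w10',[(.4266,-.3253,.056),(.417,-.383,.056),(.6191,-.33,.061)]); snap('scene','sc10'); S=cam('scene')
print(holes(cv2.imread('pics/sc10.png'),(170,220,225,280),1,200))
A=np.load('w9.npz'); 
for p in((120,235),(128,285)): print(onz(A['K'],A['T'],p,.056))
```

```text
t 21.57 pos [ 0.4218 -0.325   0.3683] xang 83.55 tilt 0.3 q [-0.79  0.24  1.65 -0.    1.26 -0.67] w 0.0684 F [-0.7  1.1 -0.9] g 0.0
(0.4266, -0.3253, 0.056) [286. 197.] [([282.4, 231.4], 590.0, [0.4191, -0.3593])]
(0.417, -0.383, 0.056) [283. 254.] [([284.3, 253.9], 121.0, [0.4183, -0.3831]), ([282.4, 231.4], 590.0, [0.4191, -0.3593])]
(0.6191, -0.33, 0.061) [501. 180.] [([500.9, 182.7], 159.0, [0.6194, -0.3323])]
[(186.0, 243.0, 2.0), (217.0483592400691, 264.433506044905, 96.5)]
[ 0.42678418 -0.32378531  0.056     ]
[ 0.41701633 -0.38371769  0.056     ]
```

The finished riser stands in the tray at (0.619,-0.332). Riser2 is at (0.4267,-0.3245) and riser3 at (0.418,-0.383). Grasping riser2.

>>> {"op": "carry_out", "data": {
  "linear": [
    [0.0098,0.001,-0.04],
    [0,0,-0.06],
    [0,0,-0.07],
    [0,0,-0.07],
    [0,0,-0.06],
    [0,0,-0.035],
    [0,0,-0.014],
    [0,0,0]
  ],
  "angular": [
    [0,0,0],
    [0,0,0],
    [0,0,0],
    [0,0,0],
    [0,0,0],
    [0,0,0],
    [0,0,0],
    [0,0,0]
  ],
  "hand": [0.8,0.8,0.8,0.8,0.8,0.8,0.8,0.8]
}}

```text
clock: 22.33
position: [0.4321, -0.3254, 0.192]
ee_rot: [-0.002, 0.745, 0.667, 0.0]
contact_force: [-1.1, 0.0, 0.5]
width: 0.0686
gripper_force: 0.0
```

>>> {"op": "carry_out", "data": {
  "linear": [
    [0,0,0],
    [0,0,0],
    [0,0,0],
    [0,0,0],
    [0,0,0],
    [0,0,0],
    [0,0,0],
    [0,0,0]
  ],
  "angular": [
    [0,0,0],
    [0,0,0],
    [0,0,0],
    [0,0,0],
    [0,0,0],
    [0,0,0],
    [0,0,0],
    [0,0,0]
  ],
  "hand": [0.6,0,0,0,0,0,0,0]
}}

```text
clock: 23.0
position: [0.4319, -0.326, 0.1956]
ee_rot: [0.002, 0.745, 0.667, 0.0]
contact_force: [-0.4, 1.3, 6.8]
width: 0.035
gripper_force: 40.6
```

Run:
```python
from h import *
st(); K,T,im=look('w11',[(.4266,-.3253,.056)])
# held riser top: hole darker than surrounding
g=cv2.cvtColor(im,cv2.COLOR_BGR2GRAY)[280:345,240:330]; m=(g<60).astype(np.uint8); N,l,s,c=cv2.connectedComponentsWithStats(m)
for i in range(1,N):
  if 40<s[i,4]<1500: print(s[i],c[i]+[240,280],onz(K,T,c[i]+[240,280],.056))
```

```text
t 23.0 pos [ 0.4319 -0.326   0.1956] xang 83.67 tilt 0.2 q [-0.78  0.43  1.87  0.    0.85 -0.66] w 0.035 F [-0.4  1.3  6.8] g 40.57243824005127
(0.4266, -0.3253, 0.056) [264. 310.] []
[ 80   0  10  61 414] [325.60386473 309.56521739] [ 0.45120532 -0.32783068  0.056     ]
[ 27  16  28  25 550] [280.13090909 307.96909091] [ 0.43301113 -0.3250073   0.056     ]
```

>>> {"op": "carry_out", "data": {
  "linear": [
    [0,0,0.04],
    [0,0,0.07],
    [0,0,0.07],
    [0,0,0.06],
    [0,0,0.06],
    [0.015,0.076,0],
    [0.015,0.076,0],
    [0.015,0.076,0]
  ],
  "angular": [
    [0,0,0],
    [0,0,0],
    [0,0,0],
    [0,0,0],
    [0,0,-0.5],
    [0,0,0],
    [0,0,0],
    [0,0,0]
  ],
  "hand": [0,0,0,0,0,0,0,0]
}}

```text
clock: 23.72
position: [0.4538, -0.2107, 0.3449]
ee_rot: [0.001, 0.759, 0.651, 0.001]
contact_force: [0.4, 0.2, -1.9]
width: 0.0349
gripper_force: 40.7
```

>>> {"op": "carry_out", "data": {
  "linear": [
    [0.015,0.076,0],
    [0.015,0.076,0],
    [0.015,0.076,0],
    [0.015,0.076,0],
    [0.015,0.076,0],
    [0.015,0.076,0],
    [0,0,0],
    [0,0,0]
  ],
  "angular": [
    [0,0,0],
    [0,0,0],
    [0,0,0],
    [0,0,0],
    [0,0,0],
    [0,0,0],
    [0,0,0],
    [0,0,0]
  ],
  "hand": [0,0,0,0,0,0,0,0]
}}

```text
clock: 24.38
position: [0.4988, 0.0185, 0.344]
ee_rot: [0.0, 0.757, 0.654, 0.0]
contact_force: [0.3, -0.6, -1.7]
width: 0.0352
gripper_force: 40.6
```

>>> {"op": "carry_out", "data": {
  "linear": [
    [0,0,0],
    [0,0,0]
  ],
  "angular": [
    [0,0,0],
    [0,0,0]
  ],
  "hand": [0,0]
}}

```text
clock: 24.55
position: [0.4987, 0.0156, 0.344]
ee_rot: [0.0, 0.759, 0.652, -0.0]
contact_force: [0.0, 0.2, -0.8]
width: 0.035
gripper_force: 40.6
```

Run:
```python
from h import *
st()
```

```text
t 24.55 pos [0.4987 0.0156 0.344 ] xang 81.33 tilt 0.03 q [-0.11  0.21  1.76 -0.    1.17  0.04] w 0.035 F [ 0.   0.2 -0.8] g 40.63263952732086
```

>>> {"op": "carry_out", "data": {
  "linear": [
    [0.001,0.002,-0.04],
    [0,0,-0.055],
    [0,0,-0.055],
    [0,0,-0.045],
    [0,0,-0.025],
    [0,0,-0.009],
    [0,0,0],
    [0,0,0]
  ],
  "angular": [
    [0,0,0],
    [0,0,0],
    [0,0,0],
    [0,0,0],
    [0,0,0],
    [0,0,0],
    [0,0,0],
    [0,0,0]
  ],
  "hand": [0,0,0,0,0,0,0,0]
}}

```text
clock: 25.22
position: [0.4999, 0.0163, 0.2299]
ee_rot: [0.0, 0.759, 0.651, 0.0]
contact_force: [1.1, -0.8, -1.7]
width: 0.035
gripper_force: 40.6
```

>>> {"op": "carry_out", "data": {
  "linear": [
    [0,0,-0.0025],
    [0,0,0],
    [0,0,0]
  ],
  "angular": [
    [0,0,0],
    [0,0,0],
    [0,0,0]
  ],
  "hand": [0,0,0]
}}

```text
clock: 25.47
position: [0.4997, 0.0172, 0.2288]
ee_rot: [0.0, 0.758, 0.652, 0.0]
contact_force: [-0.5, -0.1, -2.3]
width: 0.0349
gripper_force: 40.6
```

>>> {"op": "carry_out", "data": {
  "linear": [
    [0,0,-0.003],
    [0,0,-0.001],
    [0,0,0]
  ],
  "angular": [
    [0,0,0],
    [0,0,0],
    [0,0,0]
  ],
  "hand": [0,0,0]
}}

```text
clock: 25.72
position: [0.4998, 0.0174, 0.2275]
ee_rot: [0.001, 0.758, 0.652, 0.001]
contact_force: [-1.9, 0.5, 6.9]
width: 0.0353
gripper_force: 41.6
```

>>> {"op": "carry_out", "data": {
  "linear": [
    [0,0,0],
    [0,0,0],
    [0,0,0],
    [0,0,0],
    [0,0,0.04],
    [0,0,0.08],
    [0,0,0.08],
    [0,0,0.08]
  ],
  "angular": [
    [0,0,0],
    [0,0,0],
    [0,0,0],
    [0,0,0],
    [0,0,0],
    [0,0,0],
    [0,0,0],
    [0,0,0]
  ],
  "hand": [0.6,0.7,0.7,0.7,0.7,0.7,0.7,0.7]
}}

```text
clock: 26.38
position: [0.4991, 0.0175, 0.3674]
ee_rot: [-0.001, 0.758, 0.652, -0.001]
contact_force: [1.3, 0.1, -0.2]
width: 0.06
gripper_force: 0.0
```

>>> {"op": "carry_out", "data": {
  "linear": [
    [0,0,0.08],
    [0,0,0.08],
    [0.05,-0.006,0.02],
    [0.05,-0.006,0],
    [0.05,-0.006,0],
    [0.044,-0.006,0],
    [0,0,0],
    [0,0,0]
  ],
  "angular": [
    [0,0,0],
    [0,0,0],
    [0,0,0],
    [0,0,0],
    [0,0,0],
    [0,0,0],
    [0,0,0],
    [0,0,0]
  ],
  "hand": [0.7,0.7,0.7,0.7,0.7,0.7,0.7,0.7]
}}

```text
clock: 27.05
position: [0.5972, 0.0053, 0.4551]
ee_rot: [-0.001, 0.758, 0.652, -0.001]
contact_force: [-0.7, -0.3, 0.4]
width: 0.0596
gripper_force: 0.0
```

Run:
```python
from h import *
st(); look('w12',[(.5,.0175,.088),(.611,.1025,.088)])
```

```text
t 27.05 pos [0.5972 0.0053 0.4551] xang 81.37 tilt 0.11 q [-0.11  0.29  1.36  0.    1.49  0.04] w 0.0596 F [-0.7 -0.3  0.4] g 0.0
(0.5, 0.0175, 0.088) [191. 185.] [([191.7, 184.1], 107.0, [0.501, 0.0189])]
(0.611, 0.1025, 0.088) [279.  87.] []
```

Riser2 is on the front pad at (0.501,0.019). Gripping the handle for the second quarter turn.

>>> {"op": "carry_out", "data": {
  "linear": [
    [0,0,-0.04],
    [0,0,-0.05],
    [0,0,-0.05],
    [0,0,-0.05],
    [0,0,-0.035],
    [0,0,-0.02],
    [0,0,-0.006],
    [0,0,0]
  ],
  "angular": [
    [0,0,0],
    [0,0,0],
    [0,0,0],
    [0,0,0],
    [0,0,0],
    [0,0,0],
    [0,0,0],
    [0,0,0]
  ],
  "hand": [0.7,0.7,0.7,0.7,0.7,0.7,0.7,0.7]
}}

```text
clock: 27.77
position: [0.5959, 0.0055, 0.3306]
ee_rot: [-0.0, 0.758, 0.652, -0.0]
contact_force: [0.7, 0.1, 0.8]
width: 0.0602
gripper_force: 0.0
```

>>> {"op": "carry_out", "data": {
  "linear": [
    [0,0,0],
    [0,0,0],
    [0,0,0],
    [0,0,0],
    [0,0,0],
    [0,0,0],
    [0,0,0],
    [0,0,0]
  ],
  "angular": [
    [0,0,0],
    [0,0,0],
    [0,0,0],
    [0,0,0],
    [0,0,0],
    [0,0,0],
    [0,0,0],
    [0,0,0]
  ],
  "hand": [0.2,0,0,0,0,0,0,0],
  "force": 50
}}

```text
clock: 28.43
position: [0.5969, 0.0054, 0.3319]
ee_rot: [0.001, 0.758, 0.652, 0.001]
contact_force: [0.4, 0.0, 4.4]
width: 0.0132
gripper_force: 51.9
```

>>> {"op": "carry_out", "data": {
  "linear": [
    [0,0,0],
    [0,0,0],
    [0,0,0],
    [0,0,0]
  ],
  "angular": [
    [0,0,0],
    [0,0,0],
    [0,0,0],
    [0,0,0]
  ],
  "hand": [0,0,0,0]
}}

```text
clock: 28.77
position: [0.5969, 0.0054, 0.332]
ee_rot: [0.001, 0.758, 0.652, 0.001]
contact_force: [-0.6, -0.7, 5.9]
width: 0.0136
gripper_force: 51.9
```

>>> {"op": "carry_out", "data": {
  "linear": [
    [0,0,0],
    [0,0,0],
    [0,0,0],
    [0,0,0],
    [0,0,0],
    [0,0,0],
    [0,0,0],
    [0,0,0]
  ],
  "angular": [
    [0,0,-0.3],
    [0,0,-0.6],
    [0,0,-0.8],
    [0,0,-0.8],
    [0,0,-0.8],
    [0,0,-0.8],
    [0,0,-0.8],
    [0,0,-0.8]
  ],
  "hand": [0,0,0,0,0,0,0,0]
}}

```text
clock: 29.43
position: [0.5968, 0.0054, 0.332]
ee_rot: [0.001, 0.886, 0.463, 0.001]
contact_force: [-0.6, 0.2, 5.5]
width: 0.0131
gripper_force: 52.1
```

>>> {"op": "carry_out", "data": {
  "linear": [
    [0,0,0],
    [0,0,0],
    [0,0,0],
    [0,0,0],
    [0,0,0],
    [0,0,0],
    [0,0,0],
    [0,0,0]
  ],
  "angular": [
    [0,0,-0.8],
    [0,0,-0.8],
    [0,0,-0.8],
    [0,0,-0.8],
    [0,0,-0.8],
    [0,0,-0.8],
    [0,0,-0.8],
    [0,0,-0.8]
  ],
  "hand": [0,0,0,0,0,0,0,0]
}}

```text
clock: 30.1
position: [0.5968, 0.0055, 0.332]
ee_rot: [0.0, 0.975, 0.223, 0.001]
contact_force: [-0.3, 1.3, 6.6]
width: 0.0135
gripper_force: 52.1
```

>>> {"op": "carry_out", "data": {
  "linear": [
    [0,0,0],
    [0,0,0],
    [0,0,0],
    [0,0,0],
    [0,0,0],
    [0,0,0],
    [0,0,0],
    [0,0,0]
  ],
  "angular": [
    [0,0,-0.8],
    [0,0,-0.8],
    [0,0,-0.8],
    [0,0,-0.8],
    [0,0,-0.8],
    [0,0,-0.8],
    [0,0,-0.8],
    [0,0,-0.6]
  ],
  "hand": [0,0,0,0,0,0,0,0]
}}

```text
clock: 30.77
position: [0.5967, 0.0056, 0.332]
ee_rot: [-0.0, 1.0, -0.023, 0.001]
contact_force: [0.9, 1.0, 5.9]
width: 0.0133
gripper_force: 52.1
```

>>> {"op": "carry_out", "data": {
  "linear": [
    [0,0,0],
    [0,0,0],
    [0,0,0],
    [0,0,0],
    [0,0,0],
    [0,0,0]
  ],
  "angular": [
    [0,0,-0.6],
    [0,0,-0.4],
    [0,0,-0.3],
    [0,0,-0.03],
    [0,0,0],
    [0,0,0]
  ],
  "hand": [0,0,0,0,0,0]
}}

```text
clock: 31.27
position: [0.5967, 0.0056, 0.3319]
ee_rot: [-0.0, 0.997, -0.075, 0.001]
contact_force: [0.3, 1.2, 7.9]
width: 0.0132
gripper_force: 52.0
```

>>> {"op": "carry_out", "data": {
  "linear": [
    [0,0,0],
    [0,0,0],
    [0,0,0],
    [0,0,0],
    [0,0,0.06],
    [0,0,0.08],
    [0,0,0.08],
    [0,0,0.04]
  ],
  "angular": [
    [0,0,0],
    [0,0,0],
    [0,0,0],
    [0,0,0],
    [0,0,0],
    [0,0,0],
    [0,0,0],
    [0,0,0]
  ],
  "hand": [0.8,0.8,0.8,0.8,0.8,0.8,0.8,0.8]
}}

```text
clock: 31.93
position: [0.5969, 0.0054, 0.4656]
ee_rot: [0.0, 0.997, -0.075, 0.003]
contact_force: [-0.0, -0.6, 1.4]
width: 0.0679
gripper_force: 0.0
```

Run:
```python
from h import *
s=st(); snap('side','s13'); snap('scene','sc13')
D=cam('side'); print([(np.round(q,1),onz(*D,q[:2],.056)[:2].round(4)) for q in holes(cv2.imread('pics/s13.png'),(300,250,400,330),2,60)])
```

```text
t 31.93 pos [0.5969 0.0054 0.4656] xang -8.6 tilt 0.39 q [-0.11  0.28  1.35 -0.    1.51  1.61] w 0.0679 F [-0.  -0.6  1.4] g 0.0
[(array([365.8, 298. ,  21.5]), array([ 0.4171, -0.3839]))]
```

>>> {"op": "carry_out", "data": {
  "linear": [
    [-0.0298,-0.0648,0],
    [-0.0298,-0.0648,0],
    [-0.0298,-0.0648,0],
    [-0.0298,-0.0648,0],
    [-0.0298,-0.0648,0],
    [-0.0298,-0.0648,0],
    [-0.0298,-0.0648,0],
    [-0.0298,-0.0648,0]
  ],
  "angular": [
    [0,0,1],
    [0,0,1],
    [0,0,1],
    [0,0,1],
    [0,0,1],
    [0,0,1],
    [0,0,1],
    [0,0,1]
  ],
  "hand": [0.8,0.8,0.8,0.8,0.8,0.8,0.8,0.8]
}}

```text
clock: 32.7
position: [0.476, -0.255, 0.4592]
ee_rot: [-0.001, 0.97, 0.244, -0.001]
contact_force: [0.9, 0.1, -0.3]
width: 0.068
gripper_force: 0.0
```

>>> {"op": "carry_out", "data": {
  "linear": [
    [-0.0298,-0.0648,0],
    [-0.0298,-0.0648,0],
    [-0.0298,-0.0648,0],
    [-0.0298,-0.0648,0],
    [0,0,-0.02],
    [0,0,-0.02],
    [0,0,-0.02],
    [0,0,-0.02]
  ],
  "angular": [
    [0,0,1],
    [0,0,1],
    [0,0,1],
    [0,0,1],
    [0,0,1],
    [0,0,1],
    [0,0,1],
    [0,0,1]
  ],
  "hand": [0.8,0.8,0.8,0.8,0.8,0.8,0.8,0.8]
}}

```text
clock: 33.37
position: [0.417, -0.3836, 0.4185]
ee_rot: [-0.001, 0.844, 0.537, -0.0]
contact_force: [-0.1, 0.1, -0.4]
width: 0.0684
gripper_force: 0.0
```

>>> {"op": "carry_out", "data": {
  "linear": [
    [0,0,0],
    [0,0,0],
    [0,0,0],
    [0,0,0],
    [0,0,0],
    [0,0,0]
  ],
  "angular": [
    [0,0,1],
    [0,0,1],
    [0,0,1],
    [0,0,1],
    [0,0,0],
    [0,0,0]
  ],
  "hand": [0.8,0.8,0.8,0.8,0.8,0.8]
}}

```text
clock: 33.87
position: [0.4175, -0.3832, 0.4194]
ee_rot: [-0.001, 0.749, 0.662, 0.0]
contact_force: [0.9, -0.3, -0.8]
width: 0.0683
gripper_force: 0.0
```

Run:
```python
from h import *
st(); K,T,im=look('w14',[(.4175,-.3835,.056)])
A=np.load('w1.npz'); a=cv2.imread('pics/w1.png')
h=cv2.cvtColor(a,cv2.COLOR_BGR2HSV)
for nm,lo,hi,z in(('red',0,6,.02),('purple',125,160,.03),('teal',80,95,.03)):
  m=((h[...,0]>=lo)&(h[...,0]<=hi)&(h[...,1]>150)&(h[...,2]>60)).astype(np.uint8); N,l,s,c=cv2.connectedComponentsWithStats(m)
  for i in range(1,N):
    if s[i,4]>200: x,y,w,hh=s[i][:4]; print(nm,[onz(A['K'],A['T'],p,z)[:2].round(3).tolist() for p in((x,y),(x+w,y+hh))],c[i],onz(A['K'],A['T'],c[i],z)[:2].round(3))
```

```text
t 33.87 pos [ 0.4175 -0.3832  0.4194] xang 82.96 tilt 0.13 q [-0.87  0.26  1.5   0.    1.39 -0.74] w 0.0683 F [ 0.9 -0.3 -0.8] g 0.0
(0.4175, -0.3835, 0.056) [280. 185.] []
red [[0.502, -0.418], [0.42, -0.502]] [416.62603306 178.25619835] [ 0.463 -0.457]
purple [[0.455, -0.497], [0.421, -0.577]] [463.52371134 210.88041237] [ 0.441 -0.531]
purple [[0.443, -0.544], [0.42, -0.598]] [486.44008715 224.78431373] [ 0.432 -0.57 ]
purple [[0.342, -0.386], [0.286, -0.446]] [352.95337995 271.49417249] [ 0.313 -0.42 ]
teal [[0.336, -0.477], [0.29, -0.55]] [412.90670554 280.5451895 ] [ 0.324 -0.509]
teal [[0.236, -0.318], [0.172, -0.395]] [288.20300752 319.12674544] [ 0.21  -0.355]
```

Riser3 is unchanged and clear of its neighbours. Grasping it.

>>> {"op": "carry_out", "data": {
  "linear": [
    [0,0,-0.05],
    [0,0,-0.075],
    [0,0,-0.075],
    [0,0,-0.075],
    [0,0,-0.075],
    [0,0,-0.06],
    [0,0,-0.03],
    [0,0,-0.01]
  ],
  "angular": [
    [0,0,0],
    [0,0,0],
    [0,0,0],
    [0,0,0],
    [0,0,0],
    [0,0,0],
    [0,0,0],
    [0,0,0]
  ],
  "hand": [0.8,0.8,0.8,0.8,0.8,0.8,0.8,0.8]
}}

```text
clock: 34.58
position: [0.4166, -0.3822, 0.1922]
ee_rot: [-0.004, 0.749, 0.663, 0.0]
contact_force: [-1.0, 0.3, 0.4]
width: 0.0685
gripper_force: 0.0
```

>>> {"op": "carry_out", "data": {
  "linear": [
    [0,0,0],
    [0,0,0],
    [0,0,0],
    [0,0,0],
    [0,0,0],
    [0,0,0],
    [0,0,0],
    [0,0,0]
  ],
  "angular": [
    [0,0,0],
    [0,0,0],
    [0,0,0],
    [0,0,0],
    [0,0,0],
    [0,0,0],
    [0,0,0],
    [0,0,0]
  ],
  "hand": [0.8,0,0,0,0,0,0,0],
  "force": 40
}}

```text
clock: 35.25
position: [0.418, -0.3839, 0.1976]
ee_rot: [0.002, 0.748, 0.663, -0.0]
contact_force: [-1.6, -0.1, 6.3]
width: 0.0346
gripper_force: 40.6
```

Run:
```python
from h import *
st(); K,T,im=look('w15',[(.4175,-.3835,.056)])
g=cv2.cvtColor(im,cv2.COLOR_BGR2GRAY)[280:345,240:330]; m=(g<60).astype(np.uint8); N,l,s,c=cv2.connectedComponentsWithStats(m)
for i in range(1,N):
  if 40<s[i,4]<1500: print(s[i],c[i]+[240,280],onz(K,T,c[i]+[240,280],.056))
```

```text
t 35.25 pos [ 0.418  -0.3839  0.1976] xang 83.08 tilt 0.21 q [-0.87  0.45  1.81 -0.    0.88 -0.74] w 0.0346 F [-1.6 -0.1  6.3] g 40.57912588119507
(0.4175, -0.3835, 0.056) [276. 306.] []
[ 80   0  10  62 436] [325.47018349 310.22477064] [ 0.43734947 -0.38777641  0.056     ]
[ 27  14  27  24 526] [280.04752852 305.85361217] [ 0.41902449 -0.38338892  0.056     ]
```

>>> {"op": "carry_out", "data": {
  "linear": [
    [0,0,0.04],
    [0,0,0.07],
    [0,0,0.07],
    [0,0,0.06],
    [0,0,0.06],
    [0.0149,0.0729,0],
    [0.0149,0.0729,0],
    [0.0149,0.0729,0]
  ],
  "angular": [
    [0,0,0],
    [0,0,0],
    [0,0,0],
    [0,0,0],
    [0,0,0],
    [0,0,0],
    [0,0,0],
    [0,0,0]
  ],
  "hand": [0,0,0,0,0,0,0,0]
}}

```text
clock: 35.97
position: [0.4398, -0.273, 0.3465]
ee_rot: [0.001, 0.749, 0.662, 0.0]
contact_force: [0.7, 1.2, -2.8]
width: 0.035
gripper_force: 40.7
```

>>> {"op": "carry_out", "data": {
  "linear": [
    [0.0149,0.0729,0],
    [0.0149,0.0729,0],
    [0.0149,0.0729,0],
    [0.0149,0.0729,0],
    [0.0149,0.0729,0],
    [0.0149,0.0729,0],
    [0.0149,0.0729,0],
    [0.0149,0.0729,0]
  ],
  "angular": [
    [0,0,1],
    [0,0,1],
    [0,0,1],
    [0,0,1],
    [0,0,1],
    [0,0,1],
    [0,0,1],
    [0,0,1]
  ],
  "hand": [0,0,0,0,0,0,0,0]
}}

```text
clock: 36.63
position: [0.4992, 0.0195, 0.346]
ee_rot: [0.0, 0.5, 0.866, 0.0]
contact_force: [0.3, 0.0, -1.1]
width: 0.0348
gripper_force: 40.6
```

>>> {"op": "carry_out", "data": {
  "linear": [
    [0,0,0],
    [0,0,0],
    [0,0,0],
    [0,0,0],
    [0,0,0],
    [0,0,0],
    [0,0,0],
    [0,0,0]
  ],
  "angular": [
    [0,0,1],
    [0,0,1],
    [0,0,1],
    [0,0,1],
    [0,0,1],
    [0,0,1],
    [0,0,1],
    [0,0,1]
  ],
  "hand": [0,0,0,0,0,0,0,0]
}}

```text
clock: 37.3
position: [0.4992, 0.0177, 0.3458]
ee_rot: [-0.0, 0.202, 0.979, 0.0]
contact_force: [-1.1, -0.9, -1.6]
width: 0.035
gripper_force: 40.8
```

>>> {"op": "carry_out", "data": {
  "linear": [
    [0,0,0],
    [0,0,0],
    [0,0,0],
    [0,0,0],
    [0,0,0],
    [0,0,0]
  ],
  "angular": [
    [0,0,1],
    [0,0,1],
    [0,0,1],
    [0,0,0.3],
    [0,0,0],
    [0,0,0]
  ],
  "hand": [0,0,0,0,0,0]
}}

```text
clock: 37.8
position: [0.4994, 0.0176, 0.3458]
ee_rot: [0.0, 0.075, 0.997, 0.0]
contact_force: [-0.6, 0.4, -2.2]
width: 0.0348
gripper_force: 40.7
```

Run:
```python
from h import *
st()
```

```text
t 37.8 pos [0.4994 0.0176 0.3458] xang 171.45 tilt 0.01 q [-0.1   0.21  1.76  0.    1.18 -1.53] w 0.0348 F [-0.6  0.4 -2.2] g 40.74644207954407
```

>>> {"op": "carry_out", "data": {
  "linear": [
    [0.001,0,-0.04],
    [0,0,-0.055],
    [0,0,-0.055],
    [0,0,-0.045],
    [0,0,-0.025],
    [0,0,-0.01],
    [0,0,0],
    [0,0,0]
  ],
  "angular": [
    [0,0,0],
    [0,0,0],
    [0,0,0],
    [0,0,0],
    [0,0,0],
    [0,0,0],
    [0,0,0],
    [0,0,0]
  ],
  "hand": [0,0,0,0,0,0,0,0]
}}

```text
clock: 38.47
position: [0.5005, 0.0175, 0.2311]
ee_rot: [0.001, 0.074, 0.997, 0.0]
contact_force: [0.3, -0.5, -1.0]
width: 0.0349
gripper_force: 40.8
```

>>> {"op": "carry_out", "data": {
  "linear": [
    [0,0,-0.0025],
    [0,0,0],
    [0,0,0]
  ],
  "angular": [
    [0,0,0],
    [0,0,0],
    [0,0,0]
  ],
  "hand": [0,0,0]
}}

```text
clock: 38.72
position: [0.5003, 0.0176, 0.2298]
ee_rot: [0.0, 0.074, 0.997, 0.0]
contact_force: [-0.3, 0.4, -1.8]
width: 0.0349
gripper_force: 40.8
```

>>> {"op": "carry_out", "data": {
  "linear": [
    [0,0,-0.002],
    [0,0,0],
    [0,0,0]
  ],
  "angular": [
    [0,0,0],
    [0,0,0],
    [0,0,0]
  ],
  "hand": [0,0,0]
}}

```text
clock: 38.97
position: [0.5002, 0.0176, 0.2295]
ee_rot: [0.001, 0.074, 0.997, 0.0]
contact_force: [-2.2, -0.2, 4.5]
width: 0.0349
gripper_force: 41.6
```

>>> {"op": "carry_out", "data": {
  "linear": [
    [0,0,0],
    [0,0,0],
    [0,0,0],
    [0,0,0],
    [0,0,0.04],
    [0,0,0.08],
    [0,0,0.08],
    [0,0,0.08]
  ],
  "angular": [
    [0,0,0],
    [0,0,0],
    [0,0,0],
    [0,0,0],
    [0,0,0],
    [0,0,0],
    [0,0,0],
    [0,0,0]
  ],
  "hand": [0.6,0.8,0.8,0.8,0.8,0.8,0.8,0.8]
}}

```text
clock: 39.63
position: [0.4998, 0.0176, 0.3697]
ee_rot: [-0.001, 0.074, 0.997, 0.0]
contact_force: [0.6, -0.1, 0.1]
width: 0.0681
gripper_force: 0.0
```

>>> {"op": "carry_out", "data": {
  "linear": [
    [0,0,0.08],
    [0,0,0.08],
    [0.05,-0.006,0.02],
    [0.05,-0.006,0],
    [0.05,-0.006,0],
    [0.044,-0.006,0],
    [0,0,0],
    [0,0,0]
  ],
  "angular": [
    [0,0,0],
    [0,0,0],
    [0,0,0],
    [0,0,0],
    [0,0,0],
    [0,0,0],
    [0,0,0],
    [0,0,0]
  ],
  "hand": [0.7,0.7,0.7,0.7,0.7,0.7,0.7,0.7]
}}

```text
clock: 40.3
position: [0.5979, 0.0054, 0.4574]
ee_rot: [-0.001, 0.074, 0.997, 0.0]
contact_force: [-1.5, -0.7, -0.1]
width: 0.06
gripper_force: 0.0
```

Run:
```python
from h import *
st(); look('w16',[(.5,.0175,.088),(.611,.1025,.088),(.6965,-.0085,.088)])
```

```text
t 40.3 pos [0.5979 0.0054 0.4574] xang 171.53 tilt 0.11 q [-0.11  0.29  1.36  0.    1.5  -1.53] w 0.06 F [-1.5 -0.7 -0.1] g 0.0
(0.5, 0.0175, 0.088) [278.  88.] [([277.8, 86.9], 132.5, [0.4994, 0.0173])]
(0.611, 0.1025, 0.088) [369. 182.] []
(0.6965, -0.0085, 0.088) [281. 264.] [([279.5, 273.0], 94.0, [0.7078, -0.0123])]
```

Riser3 is at (0.4994,0.0173). Now the third quarter turn.

>>> {"op": "carry_out", "data": {
  "linear": [
    [0,0,-0.04],
    [0,0,-0.05],
    [0,0,-0.05],
    [0,0,-0.05],
    [0,0,-0.035],
    [0,0,-0.02],
    [0,0,-0.008],
    [0,0,0]
  ],
  "angular": [
    [0,0,0],
    [0,0,0],
    [0,0,0],
    [0,0,0],
    [0,0,0],
    [0,0,0],
    [0,0,0],
    [0,0,0]
  ],
  "hand": [0.7,0.7,0.7,0.7,0.7,0.7,0.7,0.7]
}}

```text
clock: 41.02
position: [0.5965, 0.0057, 0.3317]
ee_rot: [-0.001, 0.074, 0.997, 0.0]
contact_force: [-0.4, 0.4, -0.2]
width: 0.0598
gripper_force: 0.0
```

>>> {"op": "carry_out", "data": {
  "linear": [
    [0,0,0],
    [0,0,0],
    [0,0,0],
    [0,0,0],
    [0,0,0],
    [0,0,0],
    [0,0,0],
    [0,0,0]
  ],
  "angular": [
    [0,0,0],
    [0,0,0],
    [0,0,0],
    [0,0,0],
    [0,0,0],
    [0,0,0],
    [0,0,0],
    [0,0,0]
  ],
  "hand": [0.2,0,0,0,0,0,0,0],
  "force": 50
}}

```text
clock: 41.68
position: [0.5973, 0.0056, 0.3332]
ee_rot: [0.001, 0.074, 0.997, 0.0]
contact_force: [-0.6, 0.6, 6.7]
width: 0.0132
gripper_force: 51.7
```

>>> {"op": "carry_out", "data": {
  "linear": [
    [0,0,0],
    [0,0,0],
    [0,0,0],
    [0,0,0]
  ],
  "angular": [
    [0,0,0],
    [0,0,0],
    [0,0,0],
    [0,0,0]
  ],
  "hand": [0,0,0,0]
}}

```text
clock: 42.02
position: [0.5973, 0.0056, 0.3332]
ee_rot: [0.001, 0.074, 0.997, 0.0]
contact_force: [0.5, 0.6, 6.4]
width: 0.0135
gripper_force: 51.7
```

>>> {"op": "carry_out", "data": {
  "linear": [
    [0,0,0],
    [0,0,0],
    [0,0,0],
    [0,0,0],
    [0,0,0],
    [0,0,0],
    [0,0,0],
    [0,0,0]
  ],
  "angular": [
    [0,0,-0.3],
    [0,0,-0.6],
    [0,0,-0.8],
    [0,0,-0.8],
    [0,0,-0.8],
    [0,0,-0.8],
    [0,0,-0.8],
    [0,0,-0.8]
  ],
  "hand": [0,0,0,0,0,0,0,0]
}}

```text
clock: 42.68
position: [0.5973, 0.0055, 0.3332]
ee_rot: [0.001, 0.298, 0.955, -0.0]
contact_force: [-0.7, -0.3, 5.3]
width: 0.0132
gripper_force: 52.0
```

>>> {"op": "carry_out", "data": {
  "linear": [
    [0,0,0],
    [0,0,0],
    [0,0,0],
    [0,0,0],
    [0,0,0],
    [0,0,0],
    [0,0,0],
    [0,0,0]
  ],
  "angular": [
    [0,0,-0.8],
    [0,0,-0.8],
    [0,0,-0.8],
    [0,0,-0.8],
    [0,0,-0.8],
    [0,0,-0.8],
    [0,0,-0.8],
    [0,0,-0.8]
  ],
  "hand": [0,0,0,0,0,0,0,0]
}}

```text
clock: 43.35
position: [0.5972, 0.0054, 0.3332]
ee_rot: [0.001, 0.531, 0.848, 0.0]
contact_force: [-1.6, -0.1, 6.0]
width: 0.0132
gripper_force: 51.9
```

>>> {"op": "carry_out", "data": {
  "linear": [
    [0,0,0],
    [0,0,0],
    [0,0,0],
    [0,0,0],
    [0,0,0],
    [0,0,0],
    [0,0,0],
    [0,0,0]
  ],
  "angular": [
    [0,0,-0.8],
    [0,0,-0.8],
    [0,0,-0.8],
    [0,0,-0.8],
    [0,0,-0.8],
    [0,0,-0.8],
    [0,0,-0.8],
    [0,0,-0.6]
  ],
  "hand": [0,0,0,0,0,0,0,0]
}}

```text
clock: 44.02
position: [0.5971, 0.0054, 0.3332]
ee_rot: [0.001, 0.722, 0.691, 0.0]
contact_force: [-2.0, 0.5, 6.2]
width: 0.0132
gripper_force: 52.0
```

>>> {"op": "carry_out", "data": {
  "linear": [
    [0,0,0],
    [0,0,0],
    [0,0,0],
    [0,0,0],
    [0,0,0],
    [0,0,0]
  ],
  "angular": [
    [0,0,-0.6],
    [0,0,-0.4],
    [0,0,-0.3],
    [0,0,-0.03],
    [0,0,0],
    [0,0,0]
  ],
  "hand": [0,0,0,0,0,0]
}}

```text
clock: 44.52
position: [0.5971, 0.0054, 0.3332]
ee_rot: [0.001, 0.757, 0.653, 0.0]
contact_force: [-2.0, -0.7, 7.4]
width: 0.0134
gripper_force: 52.0
```

>>> {"op": "carry_out", "data": {
  "linear": [
    [0,0,0],
    [0,0,0],
    [0,0,0],
    [0,0,0],
    [0,0,0.06],
    [0,0,0.08],
    [0,0,0.08],
    [0,0,0.04]
  ],
  "angular": [
    [0,0,0],
    [0,0,0],
    [0,0,0],
    [0,0,0],
    [0,0,0],
    [0,0,0],
    [0,0,0],
    [0,0,0]
  ],
  "hand": [0.8,0.8,0.8,0.8,0.8,0.8,0.8,0.8]
}}

```text
clock: 45.18
position: [0.5976, 0.0056, 0.4668]
ee_rot: [0.003, 0.757, 0.653, 0.002]
contact_force: [0.3, 0.2, 0.4]
width: 0.0685
gripper_force: 0.0
```

>>> {"op": "carry_out", "data": {
  "linear": [
    [-0.05,0.05,0],
    [-0.05,0.05,0],
    [-0.05,0.05,0],
    [-0.05,0.05,0],
    [-0.05,0.05,0],
    [-0.04,0.05,0],
    [0,0,0],
    [0,0,0]
  ],
  "angular": [
    [0,0,0],
    [0,0,0],
    [0,0,0],
    [0,0,0],
    [0,0,0],
    [0,0,0],
    [0,0,0],
    [0,0,0]
  ],
  "hand": [0.8,0.8,0.8,0.8,0.8,0.8,0.8,0.8]
}}

```text
clock: 45.85
position: [0.451, 0.1565, 0.4622]
ee_rot: [0.0, 0.756, 0.654, 0.0]
contact_force: [-0.5, -0.2, -0.9]
width: 0.0688
gripper_force: 0.0
```

Run:
```python
from h import *
st(); K,T,im=look('w17',[(.61,.103,.088),(.694,-.007,.088),(.584,-.09,.088)]); snap('side','s17'); snap('scene','sc17')
a=cv2.imread('pics/s17.png')[140:310,200:440]; 
cv2.imwrite('pics/c17.png',np.hstack([cv2.resize(im,(400,300)),cv2.resize(a,(400,300),interpolation=2)]))
```

```text
t 45.85 pos [0.451  0.1565 0.4622] xang 81.74 tilt 0.05 q [ 0.19  0.1   1.59 -0.    1.45  0.33] w 0.0688 F [-0.5 -0.2 -0.9] g 0.0
(0.61, 0.103, 0.088) [423. 207.] [([423.7, 207.4], 85.5, [0.6106, 0.103])]
(0.694, -0.007, 0.088) [492. 282.] [([492.3, 282.4], 81.0, [0.6947, -0.0082]), ([494.7, 257.4], 302.5, [0.6954, 0.0265])]
(0.584, -0.09, 0.088) [404. 346.] []
```

View pics/c17.png

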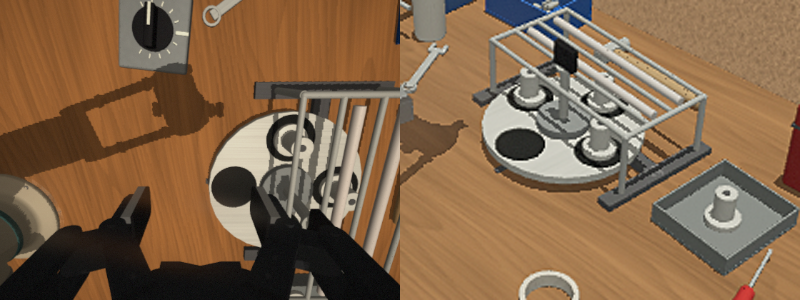

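The picture shows the front pad empty and the three risers centred on the other pads, with left and back measured within 1 mm. The finished riser is in the tray. The dial box is at w17 (155,30). Next I'll look at the dial and check the right-pad riser.

>>> {"op": "carry_out", "data": {
  "linear": [
    [-0.006,0.06,0],
    [-0.006,0.06,0],
    [-0.006,0.06,0],
    [-0.006,0.06,0],
    [-0.006,0.04,0],
    [0,0,0],
    [0,0,0],
    [0,0,0]
  ],
  "angular": [
    [0,0,0],
    [0,0,0],
    [0,0,0],
    [0,0,0],
    [0,0,0],
    [0,0,0],
    [0,0,0],
    [0,0,0]
  ],
  "hand": [0.8,0.8,0.8,0.8,0.8,0.8,0.8,0.8]
}}

```text
clock: 46.67
position: [0.438, 0.2947, 0.4615]
ee_rot: [0.0, 0.758, 0.653, -0.001]
contact_force: [0.1, 0.8, -0.3]
width: 0.0683
gripper_force: 0.0
```

Run:
```python
from h import *
st(); K,T,im=look('w18',[]); D=cam('side')
a=cv2.imread('pics/s17.png'); print([(np.round(q,1),onz(*D,q[:2],.088)[:2].round(4)) for q in holes(a,(300,190,345,235),2,60)])
u=proj(K,T,(.43,.31,.06)).astype(int); print(u)
x0=max(u[0]-80,0);y0=max(u[1]-75,0); c=im[y0:y0+150,x0:x0+160]; print(x0,y0); cv2.imwrite('pics/c18.png',cv2.resize(c,(640,600),interpolation=2))
```

```text
t 46.67 pos [0.438  0.2947 0.4615] xang 81.5 tilt 0.08 q [ 0.46  0.18  1.5  -0.    1.47  0.61] w 0.0683 F [ 0.1  0.8 -0.3] g 0.0
[(array([323.5, 211. ,   4. ]), array([ 0.5859, -0.106 ])), (array([319.9, 209.4,  14. ]), array([ 0.5848, -0.0935])), (array([311.4, 203.1,  34.5]), array([ 0.5912, -0.0555])), (array([304. , 197.5,   7. ]), array([ 0.5977, -0.0204])), (array([341. , 200.5,   7. ]), array([ 0.6628, -0.1089])), (array([327.5, 197. ,   4. ]), array([ 0.6489, -0.0687])), (array([333.3, 196.4,  40. ]), array([ 0.6637, -0.0789]))]
[271 164]
191 89
```

View pics/c18.png

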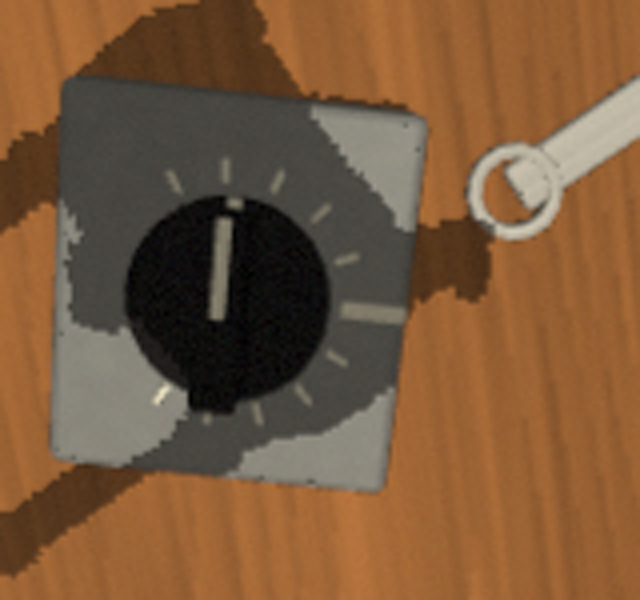

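The crop shows the pointer from (217,320) to (223,220) and the long mark from (340,311) to (405,316), about 90° clockwise from the pointer.

Run:
```python
from h import *
A=np.load('w18.npz');K,T=A['K'],A['T']
W=lambda x,y,z: onz(K,T,(191+x/4,89+y/4),z)[:2]
pi,po=W(217,320,.082),W(223,219,.082); mi,mo=W(340,311,.045),W(405,316,.045)
d=(po-pi)/np.linalg.norm(po-pi); print('pointer',pi,po,np.linalg.norm(po-pi),np.degrees(np.arctan2(*d[::-1])))
ax=po-.029*d; m=(mi+mo)/2; e=(m-ax); print('axis',ax,'mark mid',m,np.linalg.norm(e),np.degrees(np.arctan2(e[1],e[0])), 'mark dir',np.degrees(np.arctan2(*(mo-mi)[::-1])))
c=[W(*p,.045) for p in((62,80),(427,122),(383,490),(52,457))]; print('box',np.round(c,4),np.mean(c,0))
t=[W(*p,.045) for p in((175,182),(226,170),(278,181),(320,213),(347,260),(372,313),(337,358),(303,394),(258,413),(160,393))]
t=np.array(t); r=np.linalg.lstsq(np.c_[2*t,np.ones(len(t))],(t**2).sum(1),rcond=None)[0]; print('tick circle',r[:2],np.sqrt(r[2]+r[0]**2+r[1]**2))
```

```text
pointer [0.4017838  0.31322913] [0.40848211 0.34039644] 0.02798089160130109 76.14951595750826
axis [0.40153983 0.31223966] mark mid [0.44461138 0.30186894] 0.044302485527224295 -13.537916583428682 mark dir -12.955857942110159
box [[0.3647 0.3835]
 [0.4688 0.3559]
 [0.4397 0.2444]
 [0.3362 0.2712]] [0.402328   0.31374739]
tick circle [0.40342088 0.31309813] 0.03804861577935849
```

The axis is at (0.402,0.3128), the pointer at 76.1° and the mark at about -13.2°, so the dial needs 89.4° (1.56 rad) clockwise. Moving over and gripping.

>>> {"op": "carry_out", "data": {
  "linear": [
    [-0.036,0.018,0],
    [-0.036,0.018,-0.02],
    [0,0,-0.07],
    [0,0,-0.07],
    [0,0,-0.07],
    [0,0,-0.07],
    [0,0,-0.05],
    [0,0,0]
  ],
  "angular": [
    [0,0,-0.6],
    [0,0,-0.58],
    [0,0,0],
    [0,0,0],
    [0,0,0],
    [0,0,0],
    [0,0,0],
    [0,0,0]
  ],
  "hand": [0.8,0.8,0.8,0.8,0.8,0.8,0.8,0.8]
}}

```text
clock: 47.38
position: [0.3996, 0.3111, 0.2823]
ee_rot: [-0.001, 0.788, 0.616, -0.005]
contact_force: [-0.7, -0.7, -0.2]
width: 0.0683
gripper_force: 0.0
```

>>> {"op": "carry_out", "data": {
  "linear": [
    [0,0,0],
    [0,0,0]
  ],
  "angular": [
    [0,0,0],
    [0,0,0]
  ],
  "hand": [0.8,0.8]
}}

```text
clock: 47.55
position: [0.4023, 0.3134, 0.2886]
ee_rot: [0.0, 0.788, 0.616, 0.001]
contact_force: [-0.2, 0.5, 1.0]
width: 0.0683
gripper_force: 0.0
```

Run:
```python
from h import *
st()
```

```text
t 47.55 pos [0.4023 0.3134 0.2886] xang 76.09 tilt 0.17 q [ 0.53  0.27  1.82 -0.    1.04  0.77] w 0.0683 F [-0.2  0.5  1. ] g 0.0
```

>>> {"op": "carry_out", "data": {
  "linear": [
    [0,0,-0.03],
    [0,0,-0.04],
    [0,0,-0.028],
    [0,0,-0.014],
    [0,0,0],
    [0,0,0],
    [0,0,0],
    [0,0,0]
  ],
  "angular": [
    [0,0,0],
    [0,0,0],
    [0,0,0],
    [0,0,0],
    [0,0,0],
    [0,0,0],
    [0,0,0],
    [0,0,0]
  ],
  "hand": [0.7,0.7,0.7,0.7,0.7,0.5,0.3,0.2],
  "force": 30
}}

```text
clock: 48.22
position: [0.4017, 0.3139, 0.2323]
ee_rot: [0.0, 0.787, 0.617, 0.001]
contact_force: [0.6, -0.1, -0.2]
width: 0.0244
gripper_force: 0.0
```

>>> {"op": "carry_out", "data": {
  "linear": [
    [0,0,0],
    [0,0,0],
    [0,0,0],
    [0,0,0],
    [0,0,0],
    [0,0,0],
    [0,0,0],
    [0,0,0]
  ],
  "angular": [
    [0,0,0],
    [0,0,0],
    [0,0,0],
    [0,0,0],
    [0,0,0],
    [0,0,0],
    [0,0,0],
    [0,0,0]
  ],
  "hand": [0,0,0,0,0,0,0,0]
}}

```text
clock: 48.88
position: [0.4007, 0.314, 0.2322]
ee_rot: [-0.001, 0.787, 0.617, 0.0]
contact_force: [-3.2, 1.0, 5.8]
width: 0.0135
gripper_force: 32.3
```

Run:
```python
from h import *
st()
```

```text
t 48.88 pos [0.4007 0.314  0.2322] xang 76.13 tilt 0.08 q [0.53 0.34 1.9  0.   0.91 0.77] w 0.0135 F [-3.2  1.   5.8] g 32.25513160228729
```

>>> {"op": "carry_out", "data": {
  "linear": [
    [0,0,0],
    [0,0,0],
    [0,0,0],
    [0,0,0],
    [0,0,0],
    [0,0,0],
    [0,0,0],
    [0,0,0]
  ],
  "angular": [
    [0,0,-0.8],
    [0,0,-0.8],
    [0,0,-0.8],
    [0,0,-0.8],
    [0,0,-0.8],
    [0,0,-0.8],
    [0,0,-0.8],
    [0,0,-0.8]
  ],
  "hand": [0,0,0,0,0,0,0,0]
}}

```text
clock: 49.55
position: [0.4006, 0.314, 0.2321]
ee_rot: [-0.001, 0.918, 0.396, 0.0]
contact_force: [-3.6, 1.2, 5.2]
width: 0.0133
gripper_force: 32.3
```

>>> {"op": "carry_out", "data": {
  "linear": [
    [0,0,0],
    [0,0,0],
    [0,0,0],
    [0,0,0],
    [0,0,0],
    [0,0,0],
    [0,0,0],
    [0,0,0]
  ],
  "angular": [
    [0,0,-0.8],
    [0,0,-0.8],
    [0,0,-0.8],
    [0,0,-0.8],
    [0,0,-0.8],
    [0,0,-0.8],
    [0,0,-0.8],
    [0,0,-0.8]
  ],
  "hand": [0,0,0,0,0,0,0,0]
}}

```text
clock: 50.22
position: [0.4005, 0.3141, 0.2321]
ee_rot: [-0.001, 0.989, 0.15, -0.0]
contact_force: [-3.7, 1.5, 6.0]
width: 0.0134
gripper_force: 32.3
```

>>> {"op": "carry_out", "data": {
  "linear": [
    [0,0,0],
    [0,0,0],
    [0,0,0],
    [0,0,0],
    [0,0,0],
    [0,0,0],
    [0,0,0],
    [0,0,0]
  ],
  "angular": [
    [0,0,-0.8],
    [0,0,-0.8],
    [0,0,-0.8],
    [0,0,-0.8],
    [0,0,-0.8],
    [0,0,-0.8],
    [0,0,-0.8],
    [0,0,-0.8]
  ],
  "hand": [0,0,0,0,0,0,0,0]
}}

```text
clock: 50.88
position: [0.4005, 0.3142, 0.2321]
ee_rot: [-0.001, 0.994, -0.105, -0.0]
contact_force: [-3.8, 2.5, 6.2]
width: 0.0139
gripper_force: 32.3
```

>>> {"op": "carry_out", "data": {
  "linear": [
    [0,0,0],
    [0,0,0],
    [0,0,0],
    [0,0,0]
  ],
  "angular": [
    [0,0,-0.3],
    [0,0,0],
    [0,0,0],
    [0,0,0]
  ],
  "hand": [0,0,0,0]
}}

```text
clock: 51.22
position: [0.4005, 0.3142, 0.2321]
ee_rot: [-0.001, 0.993, -0.115, -0.0]
contact_force: [-3.5, 2.0, 5.5]
width: 0.0132
gripper_force: 32.3
```

>>> {"op": "carry_out", "data": {
  "linear": [
    [0,0,0],
    [0,0,0],
    [0,0,0],
    [0,0,0],
    [0,0,0.05],
    [0,0,0.08],
    [0,0,0.08],
    [0,0,0.08]
  ],
  "angular": [
    [0,0,0],
    [0,0,0],
    [0,0,0],
    [0,0,0],
    [0,0,0],
    [0,0,0],
    [0,0,0],
    [0,0,0]
  ],
  "hand": [0.8,0.8,0.8,0.8,0.8,0.8,0.8,0.8]
}}

```text
clock: 51.88
position: [0.4009, 0.3133, 0.3773]
ee_rot: [0.0, 0.993, -0.115, -0.0]
contact_force: [0.6, 1.2, 0.3]
width: 0.0678
gripper_force: 0.0
```

>>> {"op": "carry_out", "data": {
  "linear": [
    [0,0,0.08],
    [0,0,0.05],
    [0,0,0],
    [0,0,0],
    [0,0,0]
  ],
  "angular": [
    [0,0,0],
    [0,0,0],
    [0,0,0],
    [0,0,0],
    [0,0,0]
  ],
  "hand": [0.8,0.8,0.8,0.8,0.8]
}}

```text
clock: 52.3
position: [0.4008, 0.3133, 0.44]
ee_rot: [0.001, 0.993, -0.115, -0.001]
contact_force: [0.5, -1.2, -1.4]
width: 0.0683
gripper_force: 0.0
```

Run:
```python
from h import *
st(); K,T,im=look('w19',[]); u=proj(K,T,(.402,.313,.06)).astype(int)
x0=u[0]-50;y0=u[1]-60; print(x0,y0); c=cv2.resize(im[y0:y0+120,x0:x0+100],(400,480),interpolation=2)
snap('side','s19'); a=cv2.resize(cv2.imread('pics/s19.png')[140:300,220:440],(400,291),interpolation=2)
cv2.imwrite('pics/c19.png',np.hstack([c,cv2.copyMakeBorder(a,0,189,0,0,0)]))
```

```text
t 52.3 pos [0.4008 0.3133 0.44  ] xang -13.23 tilt 0.11 q [ 0.53  0.16  1.58 -0.    1.41  2.33] w 0.0683 F [ 0.5 -1.2 -1.4] g 0.0
229 120
```

View pics/c19.png

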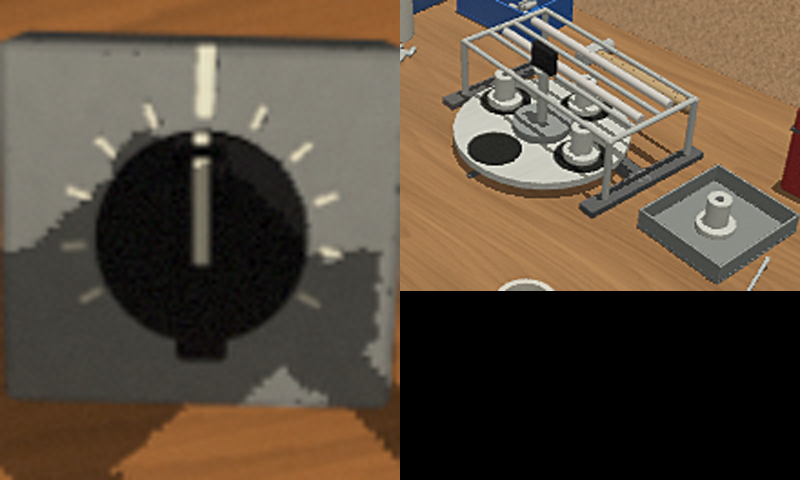

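The pointer (x≈201–202) lines up with the long mark (x≈206), and the mark sits a little off-axis because of perspective. The risers, tray and front pad are as required, and the gripper is clear, so I'll hand the job in.

Run:
```python
from h import *
A=np.load('w19.npz');K,T=A['K'],A['T']
W=lambda x,y,z: onz(K,T,(229+x/4,120+y/4),z)[:2]
d=W(202,158,.082)-W(201,264,.082); m=W(206,48,.045)-W(205.5,116,.045)
print(np.degrees([np.arctan2(*d[::-1]),np.arctan2(*m[::-1])]))
print(manip.sign_off())
```

```text
[-13.83256179 -13.66847842]
the job is handed in; nothing more can be done
None
```

The job is handed in: the finished riser is in the tray, all three waiting risers are on pads under the guard with the front pad empty, and the dial pointer is within about 0.2° of the long mark by my measurement (no verdict was returned).

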